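Slip test of three coated plates

TASK

Test the three coated plates on the tilted ramp one at a time, from the shortest to the longest: lay each flat on the ramp at the start line, let go and see whether it slides or sticks. Leave the ones that slide in the catch bin at the ramp's foot; lay each one that sticks flat in a lane of the shallow tray, along the lane with its narrow nose towards the tray's far end (away from the robot). Do not change the ramp's tilt, and leave the jar, mortar and bottles where they are.

Things in the scene. Friction and masses are not known exactly. Their poses are not given: they have to be found in the camera images.
- plate_short: Short aluminium test plate, 56 x 36 x 6 mm (x, y, z). +x end is the nose: its last 14 mm are a tongue 16 mm wide. On top, centred, a rib to grip: 32 mm long (x), 14 mm thick (y), 6 to 32 mm above the underside. The coating underneath cannot be seen; size does not tell if it slips. Origin: centre of underside. Below 0.13 kg. Starts flat on the bench, nose within 0.6 rad of straight away from the robot.
- short_nose (a point): Tip of the nose of the short plate, 28 mm along the plate's +x from its origin, 3 mm above the underside.
- plate_medium: Medium aluminium test plate, 74 x 36 x 6 mm (x, y, z). +x end is the nose: its last 14 mm are a tongue 16 mm wide. On top, centred, a rib to grip: 32 mm long (x), 14 mm thick (y), 6 to 32 mm above the underside. The coating underneath cannot be seen; size does not tell if it slips. Origin: centre of underside. Below 0.13 kg. Starts flat on the bench, nose within 0.6 rad of straight away from the robot.
- medium_nose (a point): Tip of the nose of the medium plate, 37 mm along the plate's +x from its origin, 3 mm above the underside.
- plate_long: Long aluminium test plate, 92 x 36 x 6 mm (x, y, z). +x end is the nose: its last 14 mm are a tongue 16 mm wide. On top, centred, a rib to grip: 32 mm long (x), 14 mm thick (y), 6 to 32 mm above the underside. The coating underneath cannot be seen; size does not tell if it slips. Origin: centre of underside. Below 0.13 kg. Starts flat on the bench, nose within 0.6 rad of straight away from the robot.
- long_nose (a point): Tip of the nose of the long plate, 46 mm along the plate's +x from its origin, 3 mm above the underside.
- tester: Slip tester, fixed: aluminium ramp on a white foot (130 mm wide, 200 mm long, 12 mm high), catch bin below the ramp's lower lip on the robot's side. Origin on the bench straight below the lip; x points uphill, roughly away from the robot; z up. The lip is 85 mm above the bench; hinge cheeks beside it, at y = -58 and 58 mm, are 84 mm high.
- bin (a point): Middle of the catch bin's floor, 5 mm above the bench; axes as the tester's. Open white bin, outside 145 mm (x) by 130 mm (y), 70 mm high, walls 5 mm.
- start (a point): Middle of the thin black start line on the ramp's surface, 125 mm uphill of the lip. x uphill along the ramp, y across, z square out of the surface. The ramp is 215 mm long, 105 mm wide, no side walls. A gripper coming straight down onto a plate here would meet the lamp bar; one standing square to the ramp clears it.
- lamp (a point): Middle of the underside of the white lamp bar that spans the ramp's upper end, 78 mm uphill of the start line and 120 mm off the surface; axes as start. The bar is 18 mm (x) by 112 mm (y) by 16 mm, on two 10 mm thick posts at y = -46 and 46 mm.
- deck (a joint): Tilt of the ramp from level, rad (0.36 to 0.54), held by a very stiff hinge at the lip; not to be changed. A plate let go on the ramp either starts to slide at once and runs off the lip into the bin within about 2 s, or stays put; one on the very verge may creep and stop, and may go either way.
- tray: Fixed shallow steel tray for the plates that stick: 114 mm long (x, roughly away from the robot), 115 mm wide (y), walls and one middle divider 5 mm thick and 16 mm high, floor 5 mm above the bench. The divider runs along x and leaves two lanes 104 mm long and 50 mm wide. Origin: centre of the underside; +x is the far end.
- lane0 (a point): Middle of the floor of the tray's lane at y = -27.5 mm, 5 mm above the bench; axes as the tray's.
- lane1 (a point): Middle of the floor of the tray's lane at y = +27.5 mm, 5 mm above the bench; axes as the tray's.
- jar: Bystander: low glass jar with a white lid, 48 mm across, 42 mm high. Origin: centre of its underside.
- mortar: Bystander: white mortar 80 mm across, 45 mm high, with its pestle leaning out to 65 mm high. Origin: centre of its underside.
- amber: Bystander: amber glass bottle with a black cap, 40 mm across, 100 mm high. Origin: centre of its underside.
- lotion: Bystander: white plastic bottle, 44 mm across, 120 mm high. Origin: centre of its underside.
There are look-alikes about, which are no part of the job. What is shaped like the plate_medium but green is not meant.

How it is judged:
By the outcome, as a careful person would: the job done as asked, in the order asked, and still so for the second after the job is handed in, with the robot touching nothing.
It also fails if it takes over 72 s, if anything falls off the work surface, if the arm or the gripper's body presses on something with over 40 N, if the wrist force passes 120 N, or if a joint passes its speed limit or range.

ROBOT

A 6-joint arm with a two-finger parallel gripper is mounted at the origin on the work surface. World frame = base frame: x ahead of the robot, y to its left, z up, the work surface at z = 0. Lengths are in m, angles in degrees, forces in N, time in s.
With the tool pointing down it reaches from about 0.3 to 0.75 m from the base axis. Payload 8.5 kg.
Tool frame: the origin (TCP) lies at the very end of the fingers, on their centre line; the grasp point (between the pads) lies 19 mm behind it (grip_depth is the distance from the TCP to the grasp point, in m); z points along the fingers, y is the direction in which the jaws open and shut (so a half turn about z gives the same grasp; the last joint's range is limited). The gripper opens to 85 mm and grips with 20 to 120 N. Pads are 22 mm wide; open, the fingers measure 114 mm over their backs; the gripper's body (76 mm by 85 mm) begins 54 mm behind the grasp point. The pads swing forward as they close: fully open they stand 13 mm farther back than shut.
Start: joints at [56.648, 21.807, 74.336, -0, 83.858, -12.336], TCP at [0.197, 0.513, 0.231] pointing down, gripper open.
Joint ranges: [-178.18, 178.18], [-50.72, 133.34], [12.68, 142.11], [-81.47, 261.47], [9.98, 163.14], [-165.26, 165.26]. Speed limits (degrees/s): [136.94, 136.94, 180, 180, 180, 180].

INTERFACE

Orientations are given as a 3x3 rotation matrix whose columns are the frame's x, y, z axes.
In Python, from rig import observe, get_image, close_job, silhouettes, grip_depth gives the robot as it stands. The module is installed in compiled form; this text tells all that it offers.
- The arm moves only by the shell command python3 -m crank 'ROWS' [FORCE]. ROWS is a JSON object of lists of equal length, an entry for each row: "slide": the shift along the tool's x, y, z in m, a list of three; "roll": the turn about the tool's z in rad; "grip": the finger opening in m, from 0 to 0.0854. A call has exactly 8 rows; each row is the pose to reach, as a shift and turn from the pose commanded when the call began, along the tool's axes at that moment; what a row does not reach only later rows make up. A row lasts 1/10 s, in which the tool goes at most 50 mm and 8.59 degrees, less where a joint would pass 70% of its speed; a pose out of reach is approached as far as the arm can. A call with a gripper value outside its range is refused whole. The fingers move at their own pace and stop on an object; FORCE is the grip in N (left out, the last holds). Time passes only in rows, so rows that repeat a pose let the fingers close, or fill a call up. It gives the time, the measured TCP pose, the force and the opening at its end, in the units of the state.
- observe(): the state, without advancing time (a new reading comes with each control period).
- get_image(name): name is "side" or "top" or "wrist"; returns a dict with "frame" (384x512x3 uint8, red, green, blue), "fx", "fy", "cx", "cy" (pixels), "xyz" and "rotation" of the camera in the world. Camera axes: x right, y down, z forward; pixel columns grow to the right and rows downward; lengths in m; the calibration is good to about 2 mm. A picture is of the moment at which its call begins. There is no depth.
- close_job(): hands the job in, once; it reports no verdict.
Trained networks look in a picture, given as the dict that the camera call returned (one of the last four; its "shot" number tells which), for a name from the list of things; names that differ only in an ending like _2 or _b are one class to them, and where a whole thing is asked for, a point or a joint stands for the part that bears it (a point fixed in the world has none). Each returns a list of dicts, best first, with "confidence" (0 to 1); they miss things now and then, are a little off and sometimes report something else, mostly with a low value. They report only what shows in the picture. A call takes as long as a camera call. They do not tell look-alikes from the thing itself.
- silhouettes(target, picture): "pixels" (384x512 bool, what is visible of it) and "box" ([centre column, centre row, width, height] in pixels, round what is visible of it).
The state is a dict: "time_s": time; "q": joint angles; "qvel": joint speeds; "joint_efforts": joint torques, N m; "position": TCP position; "tool_rot": TCP orientation; "ft_force": force on the tool from outside, world axes, zero at the start; "wrist_torque": the same for the moment, N m; "grip_width": finger opening in m.
Only numpy, scipy, OpenCV 4.12 (cv2) and the standard library are available. Lean on these libraries where they do the work, as an engineer would, in place of code of your own. Each camera call takes 0.05 s, during which the arm holds its last target.

## Working session

There is one attempt and no reset: what is moved stays moved. The work goes in short steps, Python scripts to look and compute and a shell command to move; the robot and the scene stay as the last step left them, time stands still between calls to the robot, and variables do not carry over. Pictures are saved under pics/ and viewed, and the job is handed in when it is done.

```bash
ls; mkdir -p pics; python3 - <<'E'
from rig import *
import cv2
s=observe(); print({k:s[k] for k in s}); print(grip_depth)
for n in ["side","top","wrist"]:
    p=get_image(n); cv2.imwrite(f"pics/{n}0.png",p["frame"][:,:,::-1])
    print(n,p["fx"],p["fy"],p["cx"],p["cy"],p["xyz"],p["rotation"])
E
```

```text
pics
{'time_s': 0.0, 'q': array([ 5.66480038e+01,  2.18395910e+01,  7.43841706e+01, -2.62060327e-03,
        8.38576853e+01, -1.23348001e+01]), 'qvel': array([-0.1095901 , -0.0267094 ,  0.05724015, -0.04113832,  0.05596894,
       -0.04112187]), 'joint_efforts': array([-9.16184254e-04, -4.48458731e+01, -2.31280017e+01, -2.82376577e-04,
        4.72740692e-03,  1.00219148e-05]), 'position': array([0.19709685, 0.51315882, 0.23072832]), 'tool_rot': array([[-9.33474498e-01,  3.58643009e-01, -7.43535867e-04],
       [ 3.58643686e-01,  9.33473747e-01, -1.21240550e-03],
       [ 2.59250456e-04, -1.39841406e-03, -9.99998989e-01]]), 'ft_force': array([-0.11035802, -0.17921514,  0.0283679 ]), 'wrist_torque': array([-0.0211854 ,  0.01580995,  0.0217167 ]), 'grip_width': 0.08511297911617215}
0.0187
side 422.2476429191347 422.2476429191347 252.40693680336557 193.49642672733106 [ 0.26826935 -0.70285617  1.03743711] [[ 0.92934091 -0.28059824  0.23997937]
 [-0.36901077 -0.72788896  0.57793487]
 [ 0.01251083 -0.62565349 -0.78000076]]
top 370.77306469101495 370.77306469101495 253.21888988232092 191.93859859993913 [ 0.43110407 -0.05469987  1.28481445] [[ 0.01876401 -0.99530414  0.09496099]
 [-0.99966644 -0.01699048  0.01945067]
 [-0.0177459  -0.09529429 -0.99529095]]
wrist 282.07120436638576 282.07120436638576 256.83905266514864 190.41766960381645 [0.13088163 0.53837508 0.37370397] [[ 0.35798125  0.89739227  0.25794678]
 [ 0.93372816 -0.34373302 -0.09999665]
 [-0.0010714   0.27664909 -0.96097041]]
```

View pics/side0.png

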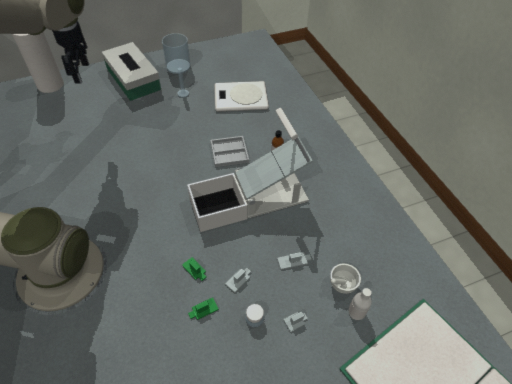

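View pics/top0.png

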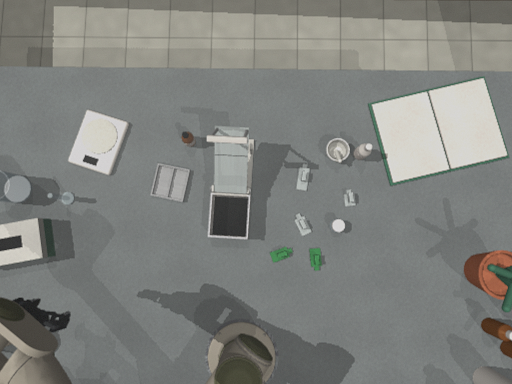

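View pics/wrist0.png

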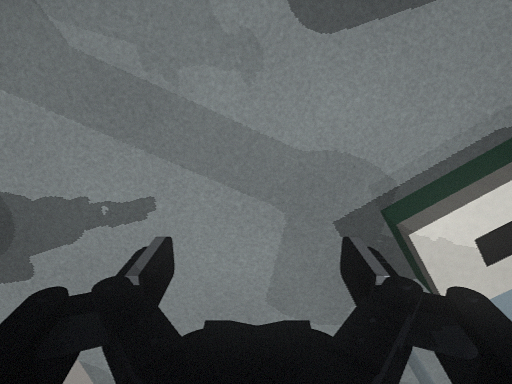

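```bash
python3 -m crank --help 2>&1 | head -30; cat > h.py <<'E'
from rig import *
import numpy as np, cv2, json
def ray(p,uv):
    d=np.array([(uv[0]-p["cx"])/p["fx"],(uv[1]-p["cy"])/p["fy"],1.0]); return np.array(p["xyz"]),np.array(p["rotation"])@d
def onz(p,uv,z):
    o,d=ray(p,uv); return o+d*(z-o[2])/d[2]
def proj(p,X):
    c=(np.atleast_2d(X)-np.array(p["xyz"]))@np.array(p["rotation"])
    return np.c_[p["fx"]*c[:,0]/c[:,2]+p["cx"],p["fy"]*c[:,1]/c[:,2]+p["cy"]]
E
python3 - <<'E'
from h import *
import pickle
out={}
for n in ["top","side"]:
    p=get_image(n); 
    sil={}
    for t in ["plate_short","plate_medium","plate_long","tester","deck","tray","lamp","jar","mortar","amber","lotion"]:
        r=silhouettes(t,p); sil[t]=r
        for d in r[:4]:
            m=d["pixels"]; 
            print(n,t,round(d["confidence"],2),np.round(d["box"],1),m.sum(), np.round(onz(p,d["box"][:2],0.01),3), p["frame"][m].mean(0).round())
    out[n]=(p,sil)
    cv2.imwrite(f"pics/{n}1.png",cv2.resize(p["frame"][90:290,150:410][:,:,::-1],None,fx=3,fy=3,interpolation=cv2.INTER_CUBIC))
pickle.dump(out,open("p0.pkl","wb"))
print(observe()["time_s"])
E
```

```text
invalid input: not JSON, or not a number
top plate_short 0.42 [349.9 199.1  11.9  16.7] 169 [ 0.534 -0.362  0.01 ] [153. 158. 155.]
top plate_medium 0.68 [280.3 253.9  19.8  14.9] 227 [ 0.343 -0.126  0.01 ] [ 75. 126.  84.]
top plate_medium 0.65 [317.6 257.2  10.6  19.1] 193 [ 0.334 -0.252  0.01 ] [ 69. 126.  80.]
top plate_medium 0.63 [303.3 225.2  12.8  23.5] 182 [ 0.442 -0.203  0.01 ] [164. 169. 166.]
top plate_long 0.5 [303.9 178.2  14.5  31.3] 291 [ 0.603 -0.204  0.01 ] [154. 159. 157.]
top plate_long 0.45 [232.8 180.1  43.7 114.6] 4363 [0.593 0.042 0.01 ] [129. 130. 128.]
top tester 0.87 [231.8 182.6  41.9 113.1] 4401 [0.584 0.045 0.01 ] [129. 131. 128.]
top deck 0.92 [229.6 158.1  44.4  70.8] 2348 [0.67  0.055 0.01 ] [163. 167. 163.]
top deck 0.73 [188.8 137.6  16.6  12.8] 160 [0.741 0.2   0.01 ] [91. 79. 71.]
top deck 0.35 [170.1 182.4  39.5  37.3] 1156 [0.581 0.26  0.01 ] [153. 153. 151.]
top tray 0.56 [169.1 183.2  34.3  41.6] 1161 [0.578 0.263 0.01 ] [153. 153. 151.]
top tray 0.19 [227.7 157.1  42.3  70.5] 2192 [0.673 0.062 0.01 ] [164. 168. 164.]
top lamp 0.96 [228.1 159.
[... 1590 characters left out ...]
 0.01 ] [144. 153. 149.]
side tray 0.81 [228.9 151.1  39.   33. ] 952 [0.578 0.258 0.01 ] [131. 134. 132.]
side lamp 0.82 [273.6 155.5  78.7  94.8] 2438 [0.711 0.185 0.01 ] [144. 153. 149.]
side jar 0.78 [255.5 315.2  16.8  28.2] 328 [ 0.446 -0.312  0.01 ] [163. 168. 165.]
side jar 0.51 [294.6 321.2  22.7  17.6] 276 [ 0.531 -0.362  0.01 ] [128. 137. 134.]
side jar 0.46 [360.6 305.9  26.   31.9] 502 [ 0.708 -0.387  0.01 ] [129. 128. 122.]
side mortar 0.77 [345.3 278.9  33.6  28.3] 722 [ 0.709 -0.306  0.01 ] [142. 144. 137.]
side amber 0.45 [277.5 141.7  11.4  17.7] 146 [0.75  0.241 0.01 ] [67. 49. 32.]
side lotion 0.75 [361.4 303.   25.6  31.3] 483 [ 0.714 -0.381  0.01 ] [129. 128. 122.]
1.35
```

View pics/top1.png

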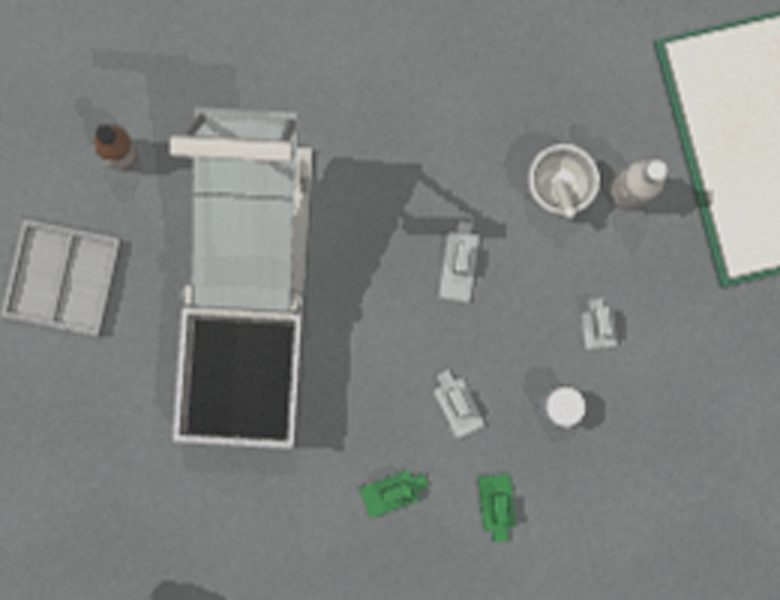

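View pics/side1.png

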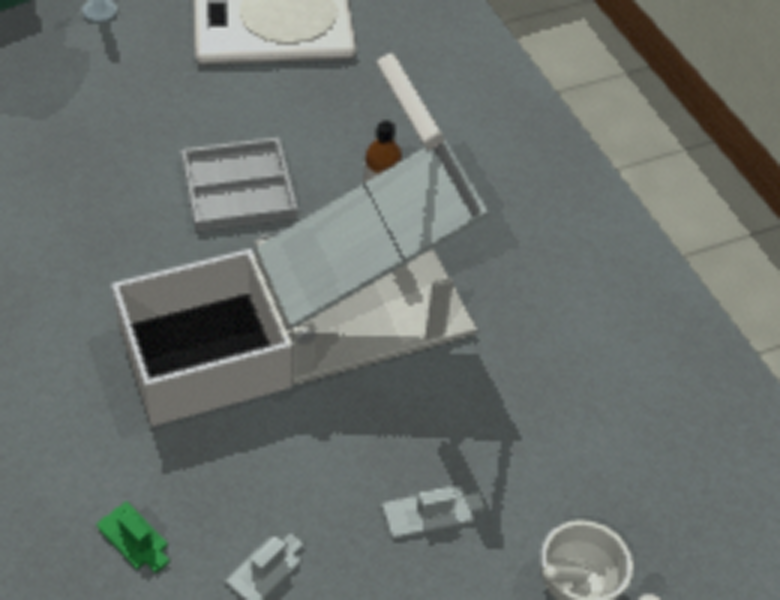

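```bash
cat > fit0.py <<'E'
from h import *
import pickle
from scipy.optimize import least_squares, minimize
out=pickle.load(open("p0.pkl","rb"))
def T(x,y,a):
    c,s=np.cos(a),np.sin(a); return lambda P: np.c_[x+c*P[:,0]-s*P[:,1], y+s*P[:,0]+c*P[:,1], P[:,2]]
def ramp(s,y,th): return [s*np.cos(th),y,.085+s*np.sin(th)]
f=lambda l: np.array(l)/3+[150,90]
obs={"top":f([(193,306),(296,308),(195,108),(298,115),(194,193),(296,199)]),"side":f([(256,241),(293,326),(486,211),(364,183),(408,266)])}
w=.0525
def model(v):
    t=v[3]
    P={"top":[ramp(0,w,t),ramp(0,-w,t),ramp(.215,w,t),ramp(.215,-w,t),ramp(.125,w,t),ramp(.125,-w,t)],
       "side":[ramp(0,w,t),ramp(0,-w,t),ramp(.215,-w,t),ramp(.125,w,t),ramp(.125,-w,t)]}
    return np.concatenate([(proj(out[n][0],T(*v[:3])(np.array(P[n])))-obs[n]).ravel() for n in obs])
r=least_squares(model,[.55,.05,0,.45],loss="soft_l1"); print("tester",r.x.round(4)); print(model(r.x).reshape(-1,2).round(1))
# silhouettes
def boxpts(x0,x1,y0,y1,z0,z1): return np.array([[x,y,z] for x in(x0,x1) for y in(y0,y1) for z in(z0,z1)])
def render(p,parts,S=4):
    m=np.zeros((384*S,512*S),np.uint8)
    for P in parts:
        q=((proj(p,P)+.5)*S-.5); h=cv2.convexHull(q.astype(np.float32)); cv2.fillConvexPoly(m,np.round(h*16).astype(np.int32),1,shift=4)
    return cv2.resize(m.astype(np.float32),(512,384),interpolation=cv2.INTER_AREA)
def plate(L):
    return [boxpts(-L/2,L/2-.014,-.018,.018,0,.006),boxpts(L/2-.014,L/2,-.008,.008,0,.006),boxpts(-.016,.016,-.007,.007,.006,.032)]
tray=[boxpts(-.057,.057,-.0575,.0575,0,.016)]
def cost(v,parts,ms):
    c=0
    for n,m in ms.items():
        R=render(out[n][0],[T(*v)(P) for P in parts]); c+=np.minimum(R,m).sum()/np.maximum(R,m).sum()
    return -c
def fit(parts,ms,x0,angs):
    best=None
    for a in angs:
        r=minimize(cost,[*x0,a],args=(parts,ms),method="Nelder-Mead",options=dict(initial_simplex=np.array([[*x0,a]]+[[x0[0]+.008,x0[1],a],[x0[0],x0[1]+.008,a],[x0[0],x0[1],a+.2]]),xatol=1e-4,fatol=1e-4))
        if best is None or r.fun<best.fun: best=r
    return best
if __name__=="__main__":
  for t,L,c in [("plate_short",.056,(.532,-.363)),("plate_medium",.074,(.438,-.207)),("plate_long",.092,(.605,-.207)),("tray",None,(.578,.258))]:
    ms={}
    for n in out:
        p,s=out[n]
        d=[e for e in s[t] if np.hypot(*(onz(p,e["box"][:2],.01)[:2]-c))<.03]
        ms[n]=d[0]["pixels"].astype(np.float32)
    for sub in (ms,{"top":ms["top"]},{"side":ms["side"]}):
        r=fit(tray if L is None else plate(L),sub,c,[-.4,0,.4]); print(t,list(sub),r.x.round(4),round(r.fun/len(sub),3))
E
python3 fit0.py
```

```text
tester [ 0.5421  0.0417 -0.0362  0.4572]
[[ 0.4 -0.2]
 [-1.8  0.8]
 [ 0.  -0. ]
 [ 0.  -0.7]
 [ 0.2  0.2]
 [-0.4 -0.1]
 [ 0.5  2.7]
 [-0.4  0.4]
 [ 0.8 -0.1]
 [ 0.2  0.4]
 [-1.  -1.9]]
plate_short ['top', 'side'] [ 0.5395 -0.3608  0.0216] -0.836
plate_short ['top'] [ 0.5419 -0.3618  0.1192] -0.913
plate_short ['side'] [ 0.5368 -0.3594  0.0746] -0.897
plate_medium ['top', 'side'] [ 0.445  -0.198   0.4428] -0.852
plate_medium ['top'] [ 0.4485 -0.1991  0.4749] -0.853
plate_medium ['side'] [ 0.4444 -0.1968  0.4408] -0.936
plate_long ['top', 'side'] [ 0.609  -0.2002 -0.1432] -0.879
plate_long ['top'] [ 0.612  -0.2011 -0.1547] -0.892
plate_long ['side'] [ 0.6069 -0.1997 -0.1355] -0.915
tray ['top', 'side'] [ 0.5807  0.2611 -0.1883] -0.938
tray ['top'] [ 0.5841  0.2601 -0.1785] -0.943
tray ['side'] [ 0.5798  0.2614 -0.1896] -0.965
```

```bash
python3 -m crank '{"slide":[[-0.032,-0.036,0],[-0.064,-0.072,0],[-0.096,-0.108,0],[-0.128,-0.144,0],[-0.16,-0.18,0],[-0.192,-0.216,0],[-0.224,-0.252,0],[-0.256,-0.288,0]],"roll":[-0.055,-0.11,-0.165,-0.22,-0.275,-0.33,-0.385,-0.44],"grip":[0.085,0.085,0.085,0.085,0.085,0.085,0.085,0.085]}'
cat > st.py <<'E'
from h import *
s=observe(); R=s["tool_rot"]; print("t",round(s["time_s"],2),"pos",s["position"].round(4),"yawY",round(np.degrees(np.arctan2(R[1,1],R[0,1])),2),"z",R[:,2].round(4),"q",s["q"].round(2),"w",round(s["grip_width"],4),"F",s["ft_force"].round(1))
import sys
if len(sys.argv)>3:
    d=np.array([float(a) for a in sys.argv[1:4]])-s["position"]; print("tool slide",(R.T@d).round(4))
E
python3 st.py .5 -.36 .25
```

```text
time_s: 2.15
position: [0.3331, 0.151, 0.2316]
tool_rot: [[-0.997, -0.076, 0.001], [-0.076, 0.997, 0.0], [-0.001, 0.0, -1.0]]
ft_force: [0.8, 0.5, 0.5]
grip_width: 0.0849
t 2.15 pos [0.3331 0.151  0.2316] yawY 94.34 z [ 1.e-03  1.e-04 -1.e+00] q [  5.64   2.82  99.85   0.    77.27 -88.71] w 0.0849 F [0.8 0.5 0.5]
tool slide [-0.1277 -0.5221 -0.0183]
```

```bash
python3 -m crank '{"slide":[[-0.013,-0.048,0],[-0.026,-0.096,0],[-0.039,-0.144,0],[-0.052,-0.192,0],[-0.065,-0.24,0],[-0.078,-0.288,0],[-0.091,-0.336,0],[-0.104,-0.384,0]],"roll":[0,0,0,0,0,0,0,0],"grip":[0.085,0.085,0.085,0.085,0.085,0.085,0.085,0.085]}'
python3 st.py .55 -.36 .2
```

```text
time_s: 2.95
position: [0.465, -0.2248, 0.2314]
tool_rot: [[-0.997, -0.073, 0.0], [-0.073, 0.997, -0.0], [-0.0, -0.0, -1.0]]
ft_force: [0.4, 0.4, 0.1]
grip_width: 0.0852
t 2.95 pos [ 0.465  -0.2248  0.2314] yawY 94.16 z [ 3.e-04 -1.e-04 -1.e+00] q [-3.8960e+01  1.8430e+01  7.9560e+01  1.0000e-02  8.1990e+01 -1.3312e+02] w 0.0852 F [0.4 0.4 0.1]
tool slide [-0.0749 -0.141   0.0314]
```

```bash
python3 -m crank '{"slide":[[-0.05,0,0],[-0.1,0,0],[-0.15,0,0],[-0.2,0,0],[-0.25,0,0],[-0.3,0,0],[-0.35,0,0],[-0.45,0,0]],"roll":[0,0,0,0,0,0,0,0],"grip":[0.085,0.085,0.085,0.085,0.085,0.085,0.085,0.085]}'
python3 st.py .55 -.36 .2
```

```text
time_s: 3.75
position: [0.8002, -0.1815, 0.2001]
tool_rot: [[-0.997, -0.074, 0.008], [-0.074, 0.997, 0.001], [-0.008, 0.001, -1.0]]
ft_force: [0.1, -1.4, -0.9]
grip_width: 0.0848
t 3.75 pos [ 0.8002 -0.1815  0.2001] yawY 94.23 z [ 0.0077  0.0013 -1.    ] q [ -21.09   56.07   13.24    0.24  110.31 -115.23] w 0.0848 F [ 0.1 -1.4 -0.9]
tool slide [ 0.2627 -0.1595 -0.0021]
```

```bash
python3 -m crank '{"slide":[[-0.05,0,-0.01],[-0.1,0,-0.02],[-0.15,0,-0.03],[-0.2,0,-0.04],[-0.25,0,-0.04],[-0.3,0,-0.04],[-0.35,0,-0.04],[-0.4,0,-0.04]],"roll":[0,0,0,0,0,0,0,0],"grip":[0.085,0.085,0.085,0.085,0.085,0.085,0.085,0.085]}'
python3 st.py .55 -.36 .2
```

```text
time_s: 4.55
position: [0.8348, -0.1318, 0.1724]
tool_rot: [[-0.996, -0.073, 0.057], [-0.073, 0.997, -0.011], [-0.056, -0.015, -0.998]]
ft_force: [-0.4, -0.4, 0.9]
grip_width: 0.0851
t 4.55 pos [ 0.8348 -0.1318  0.1724] yawY 94.17 z [ 0.0566 -0.0107 -0.9983] q [ -17.07   58.25   12.75    0.38  105.72 -111.15] w 0.0851 F [-0.4 -0.4  0.9]
tool slide [ 0.2988 -0.2073 -0.0412]
```

```bash
python3 -m crank '{"slide":[[0.04,0,0],[0.08,0,0],[0.12,0,0],[0.12,0,0],[0.12,0,0],[0.12,0,0],[0.12,0,0],[0.12,0,0]],"roll":[0,0,0,0,0,0,0,0],"grip":[0.085,0.085,0.085,0.085,0.085,0.085,0.085,0.085]}'
python3 st.py .55 -.36 .2
```

```text
time_s: 5.35
position: [0.7162, -0.141, 0.1663]
tool_rot: [[-0.996, -0.073, 0.058], [-0.074, 0.997, -0.011], [-0.057, -0.015, -0.998]]
ft_force: [-1.0, 0.5, 0.4]
grip_width: 0.0849
t 5.35 pos [ 0.7162 -0.141   0.1663] yawY 94.19 z [ 0.058  -0.0112 -0.9983] q [ -20.6    41.52   49.45    0.57   85.69 -114.85] w 0.0849 F [-1.   0.5  0.4]
tool slide [ 0.1798 -0.2068 -0.0408]
```

```bash
python3 -m crank '{"slide":[[-0.02,0,-0.045],[-0.04,0,-0.09],[-0.06,0.01,-0.135],[-0.08,0.055,-0.14],[-0.1,0.1,-0.14],[-0.12,0.145,-0.14],[-0.14,0.19,-0.14],[-0.6,0.22,-0.14]],"roll":[0,0,0,0,0,0,0,0],"grip":[0.085,0.085,0.085,0.085,0.085,0.085,0.085,0.085]}'
python3 st.py .55 -.36 .2
python3 -m crank '{"slide":[[-0.5,0,0],[-0.5,0,0],[-0.5,0,0],[-0.5,0,0],[-0.5,0,0],[-0.5,0,0],[-0.5,0,0],[-0.5,0,0]],"roll":[0,0,0,0,0,0,0,0],"grip":[0.085,0.085,0.085,0.085,0.085,0.085,0.085,0.085]}'
python3 st.py .55 -.36 .2
```

```text
time_s: 6.15
position: [0.8049, 0.0564, 0.2776]
tool_rot: [[-0.993, -0.079, 0.086], [-0.08, 0.997, -0.008], [-0.085, -0.015, -0.996]]
ft_force: [-0.9, 0.1, 0.5]
grip_width: 0.0853
t 6.15 pos [0.8049 0.0564 0.2776] yawY 94.51 z [ 0.0862 -0.0079 -0.9962] q [-4.3400e+00  5.0790e+01  1.2680e+01 -8.0000e-02  1.1157e+02 -9.8910e+01] w 0.0853 F [-0.9  0.1  0.5]
tool slide [ 0.2929 -0.3939  0.0587]
time_s: 6.95
position: [0.8502, 0.0553, 0.1954]
tool_rot: [[-0.991, -0.073, 0.116], [-0.074, 0.997, -0.007], [-0.115, -0.016, -0.993]]
ft_force: [-0.0, -0.5, -0.7]
grip_width: 0.0848
t 6.95 pos [0.8502 0.0553 0.1954] yawY 94.17 z [ 0.1162 -0.0071 -0.9932] q [-4.2300e+00  5.6740e+01  1.2730e+01  9.0000e-02  1.0384e+02 -9.8430e+01] w 0.0848 F [-0.  -0.5 -0.7]
tool slide [ 0.3275 -0.3924 -0.0365]
```

```bash

python3 -m crank '{"slide":[[-0.5,0,-0.25],[-0.5,0,-0.25],[-0.5,0,-0.25],[-0.5,0,-0.25],[-0.5,0,-0.25],[-0.5,0,-0.25],[-0.5,0,-0.25],[-0.5,0,-0.25]],"roll":[0,0,0,0,0,0,0,0],"grip":[0.085,0.085,0.085,0.085,0.085,0.085,0.085,0.085]}'
python3 st.py .55 -.36 .2
```

```text
time_s: 7.75
position: [0.8382, 0.0572, 0.2433]
tool_rot: [[-0.986, -0.073, 0.148], [-0.074, 0.997, -0.005], [-0.147, -0.016, -0.989]]
ft_force: [-0.1, -0.4, -1.0]
grip_width: 0.0849
t 7.75 pos [0.8382 0.0572 0.2433] yawY 94.17 z [ 0.1477 -0.0049 -0.989 ] q [ -4.24  53.4   12.74   0.36 105.37 -98.35] w 0.0849 F [-0.1 -0.4 -1. ]
tool slide [ 0.3216 -0.3944  0.0024]
```

```bash

python3 -m crank '{"slide":[[-0.5,0,-0.1],[-0.5,0,-0.1],[-0.5,0,-0.1],[-0.5,0,-0.1],[-0.5,0,-0.1],[-0.5,0,-0.1],[-0.5,0,-0.1],[-0.5,0,-0.1]],"roll":[0,0,0,0,0,0,0,0],"grip":[0.085,0.085,0.085,0.085,0.085,0.085,0.085,0.085]}'
python3 st.py .55 -.36 .2
python3 -m crank '{"slide":[[-0.5,0,-0.3],[-0.5,0,-0.3],[-0.5,0,-0.3],[-0.5,0,-0.3],[-0.5,0,-0.3],[-0.5,0,-0.3],[-0.5,0,-0.3],[-0.5,0,-0.3]],"roll":[0,0,0,0,0,0,0,0],"grip":[0.085,0.085,0.085,0.085,0.085,0.085,0.085,0.085]}'
python3 st.py .55 -.36 .2
```

```text
time_s: 8.55
position: [0.8543, 0.0596, 0.2271]
tool_rot: [[-0.981, -0.073, 0.18], [-0.074, 0.997, -0.003], [-0.179, -0.016, -0.984]]
ft_force: [1.3, 0.2, 0.2]
grip_width: 0.0845
t 8.55 pos [0.8543 0.0596 0.2271] yawY 94.17 z [ 0.1799 -0.0026 -0.9837] q [ -4.07  54.67  12.73   0.59 102.25 -98.14] w 0.0845 F [1.3 0.2 0.2]
tool slide [ 0.3345 -0.3959 -0.027 ]
time_s: 9.35
position: [0.8286, 0.0599, 0.298]
tool_rot: [[-0.975, -0.073, 0.211], [-0.074, 0.997, -0.0], [-0.211, -0.016, -0.977]]
ft_force: [-0.1, 0.0, 0.5]
grip_width: 0.0847
t 9.35 pos [0.8286 0.0599 0.298 ] yawY 94.16 z [ 2.111e-01 -3.000e-04 -9.775e-01] q [ -4.27  49.61  12.74   0.91 105.49 -98.19] w 0.0847 F [-0.1  0.   0.5]
tool slide [ 0.3234 -0.397   0.0371]
```

```bash

python3 -m crank '{"slide":[[-0.5,0,-0.1],[-0.5,0,-0.1],[-0.5,0,-0.1],[-0.5,0,-0.1],[-0.5,0,-0.1],[-0.5,0,-0.1],[-0.5,0,-0.1],[-0.5,0,-0.1]],"roll":[0,0,0,0,0,0,0,0],"grip":[0.085,0.085,0.085,0.085,0.085,0.085,0.085,0.085]}' >/dev/null
python3 st.py .55 -.36 .2
python3 -m crank '{"slide":[[-0.5,0,-0.3],[-0.5,0,-0.3],[-0.5,0,-0.3],[-0.5,0,-0.3],[-0.5,0,-0.3],[-0.5,0,-0.3],[-0.5,0,-0.3],[-0.5,0,-0.3]],"roll":[0,0,0,0,0,0,0,0],"grip":[0.085,0.085,0.085,0.085,0.085,0.085,0.085,0.085]}' >/dev/null
python3 st.py .55 -.36 .2
```

```text
t 10.15 pos [0.8459 0.0617 0.2826] yawY 94.16 z [ 0.243   0.0019 -0.97  ] q [ -4.13  50.9   12.73   1.14 102.35 -98.03] w 0.0848 F [ 1.2 -0.3  0.7]
tool slide [ 0.3376 -0.3978  0.0074]
t 10.95 pos [0.8157 0.0613 0.3515] yawY 94.16 z [ 0.2737  0.0043 -0.9618] q [ -4.43  45.85  12.74   1.51 105.59 -98.11] w 0.0853 F [-0.2  0.6  0.4]
tool slide [ 0.3276 -0.3983  0.0712]
```

```bash

python3 -m crank '{"slide":[[-0.5,0,-0.2],[-0.5,0,-0.2],[-0.5,0,-0.2],[-0.5,0,-0.2],[-0.5,0,-0.2],[-0.5,0,-0.2],[-0.5,0,-0.2],[-0.5,0,-0.2]],"roll":[0,0,0,0,0,0,0,0],"grip":[0.085,0.085,0.085,0.085,0.085,0.085,0.085,0.085]}' >/dev/null
python3 st.py .55 -.36 .2
```

```text
t 11.75 pos [0.8108 0.0617 0.3738] yawY 94.16 z [ 0.3045  0.0066 -0.9525] q [ -4.52  44.29  12.74   1.82 105.32 -98.07] w 0.0849 F [ 0.1  0.4 -0.1]
tool slide [ 0.3318 -0.3988  0.0834]
```

```bash
python3 st.py .64 -.30 .30; python3 st.py .535 -.36 .12
```

```text
t 11.75 pos [0.8108 0.0617 0.3738] yawY 94.16 z [ 0.3045  0.0066 -0.9525] q [ -4.52  44.29  12.74   1.82 105.32 -98.07] w 0.0849 F [ 0.1  0.4 -0.1]
tool slide [ 0.2114 -0.3471  0.0159]
t 11.75 pos [0.8108 0.0617 0.3738] yawY 94.16 z [ 0.3045  0.0066 -0.9525] q [ -4.52  44.29  12.74   1.82 105.32 -98.07] w 0.0849 F [ 0.1  0.4 -0.1]
tool slide [ 0.3703 -0.3964  0.155 ]
```

```bash

python3 -m crank '{"slide":[[0.022,-0.042,0],[0.044,-0.084,0],[0.066,-0.126,0],[0.09,-0.168,0.0],[0.114,-0.21,0.01],[0.138,-0.252,0.02],[0.162,-0.294,0.03],[0.19,-0.33,0.04]],"roll":[0,0,0,0,0,0,0,0],"grip":[0.06,0.06,0.06,0.06,0.06,0.06,0.06,0.06]}' >/dev/null
python3 st.py .535 -.36 .12
```

```text
t 12.55 pos [ 0.6656 -0.2833  0.2827] yawY 94.12 z [ 0.3049  0.0062 -0.9524] q [ -36.26   31.57   51.49   10.76   82.8  -130.55] w 0.0603 F [ 0.2 -1.4 -0.7]
tool slide [ 0.1792 -0.0644  0.1146]
```

```bash

python3 -m crank '{"slide":[[0.036,-0.013,0.023],[0.072,-0.026,0.046],[0.108,-0.039,0.069],[0.144,-0.052,0.092],[0.179,-0.064,0.115],[0.179,-0.064,0.115],[0.179,-0.064,0.115],[0.179,-0.064,0.115]],"roll":[0,0,0,0,0,0,0,0],"grip":[0.05,0.05,0.05,0.05,0.05,0.05,0.05,0.05]}' >/dev/null
python3 st.py .535 -.36 .12
python3 - <<'E'
from h import *
import pickle
p=get_image("wrist"); r=silhouettes("plate_short",p)
for d in r[:3]: print(d["confidence"],d["box"],d["pixels"].sum())
pickle.dump((p,r),open("w1.pkl","wb"))
cv2.imwrite("pics/w1.png",p["frame"][:,:,::-1])
E
```

```text
t 13.35 pos [ 0.5374 -0.3576  0.1219] yawY 94.2 z [ 0.3065  0.005  -0.9519] q [ -49.7    31.37   79.61   16.13   58.51 -151.26] w 0.0501 F [0.2 1.2 0.6]
tool slide [ 0.003  -0.0022  0.001 ]
0.61 [252.8, 148.1, 44.0, 62.0] 2132
0.38 [285.3, 287.9, 60.2, 61.1] 3206
```

View pics/w1.png

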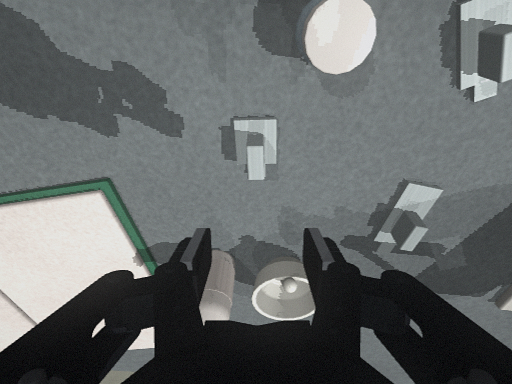

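```bash
cat > wfit.py <<'E'
from h import *
import fit0, pickle
from fit0 import *
def wfit(p,mask,L,x0,angs=(-.3,0,.3),T=fit0.T,z0=0.0):
    fit0.out["w"]=(p,None)
    parts=[q+[0,0,z0] for q in (plate(L) if L else tray)]
    r=fit(parts,{"w":mask.astype(np.float32)},x0,angs)
    return r.x,r.fun
E
sed -i 's/^r=least/if __name__=="__main__":\n  r=least/' fit0.py
python3 - <<'E'
from wfit import *
p,r=pickle.load(open("w1.pkl","rb"))
print(np.array(p["xyz"]).round(3))
x,f=wfit(p,r[0]["pixels"],.056,(.5395,-.3605)); print(x.round(4),f)
E
```

```text
[ 0.426 -0.364  0.236]
[ 0.5374 -0.3611  0.1101] -0.9559096097946167
```

```bash
python3 st.py .5394 -.3609 .013
```

```text
t 13.45 pos [ 0.5374 -0.3573  0.1217] yawY 94.24 z [ 0.3063  0.0052 -0.9519] q [ -49.68   31.36   79.64   16.13   58.5  -151.28] w 0.0503 F [ 0.   0.5 -0.3]
tool slide [ 0.0316 -0.0018  0.1041]
```

```bash

python3 -m crank '{"slide":[[0.012,-0.001,0.035],[0.023,-0.002,0.075],[0.0315,-0.002,0.104],[0.0315,-0.002,0.104],[0.0315,-0.002,0.104],[0.0315,-0.002,0.104],[0.0315,-0.002,0.104],[0.0315,-0.002,0.104]],"roll":[-0.03,-0.037,-0.037,-0.037,-0.037,-0.037,-0.037,-0.037],"grip":[0.05,0.05,0.05,0.03,0.01,0.005,0.005,0.005]}' 30
python3 st.py .5394 -.3609 .013
```

```text
time_s: 14.25
position: [0.5391, -0.3619, 0.014]
tool_rot: [[-0.945, -0.107, 0.308], [-0.112, 0.994, 0.004], [-0.306, -0.031, -0.952]]
ft_force: [-0.1, 0.2, 7.1]
grip_width: 0.0134
t 14.25 pos [ 0.5391 -0.3619  0.014 ] yawY 96.17 z [ 0.3076  0.0039 -0.9515] q [ -49.84   39.77   84.82   19.46   45.5  -158.79] w 0.0134 F [-0.1  0.2  7.1]
tool slide [-0.0001  0.0009  0.0011]
```

```bash
python3 st.py .5391 -.3619 .06;python3 st.py .58 -.04 .21
```

```text
t 14.25 pos [ 0.5391 -0.3619  0.014 ] yawY 96.17 z [ 0.3076  0.0039 -0.9515] q [ -49.84   39.77   84.82   19.46   45.5  -158.79] w 0.0134 F [-0.1  0.2  7.1]
tool slide [-0.0141 -0.0015 -0.0437]
t 14.25 pos [ 0.5391 -0.3619  0.014 ] yawY 96.17 z [ 0.3076  0.0039 -0.9515] q [ -49.84   39.77   84.82   19.46   45.5  -158.79] w 0.0134 F [-0.1  0.2  7.1]
tool slide [-0.1346  0.3094 -0.1726]
```

```bash

python3 -m crank '{"slide":[[-0.014,-0.001,-0.044],[-0.03,0.035,-0.075],[-0.047,0.078,-0.1],[-0.065,0.122,-0.12],[-0.083,0.168,-0.135],[-0.1,0.214,-0.15],[-0.118,0.26,-0.162],[-0.135,0.306,-0.172]],"roll":[0,0,0.03,0.06,0.09,0.12,0.145,0.145],"grip":[0.005,0.005,0.005,0.005,0.005,0.005,0.005,0.005]}' 30
python3 st.py .6286 .038 .1873
python3 - <<'E'
from h import *
for n in ("top","side","wrist"):
    p=get_image(n); f=p["frame"]
    if n!="wrist": f=cv2.resize(f[100:300,180:380],None,fx=3,fy=3)
    cv2.imwrite(f"pics/a_{n}.png",f[:,:,::-1])
E
```

```text
time_s: 15.05
position: [0.5792, -0.049, 0.2079]
tool_rot: [[-0.951, 0.031, 0.307], [0.035, 0.999, 0.006], [-0.306, 0.016, -0.952]]
ft_force: [0.1, -0.8, -0.3]
grip_width: 0.0134
t 15.05 pos [ 0.5792 -0.049   0.2079] yawY 88.2 z [ 0.3066  0.0056 -0.9518] q [ -19.28   18.87   85.23    7.12   59.29 -110.08] w 0.0134 F [ 0.1 -0.8 -0.3]
tool slide [-0.0377  0.0882  0.0352]
```

View pics/a_side.png

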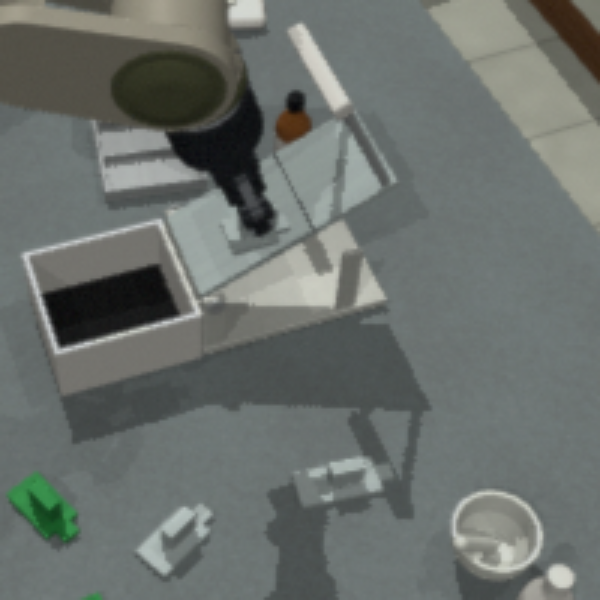

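View pics/a_wrist.png

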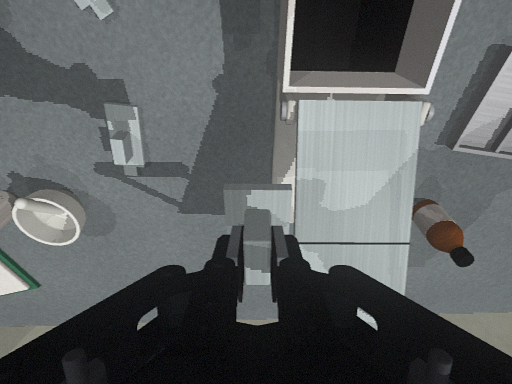

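```bash
python3 - <<'E'
from h import *
import fit0
from fit0 import *
p=get_image("wrist"); w=.0525
ob=np.array([(295,243),(411,242.5),(299,99),(420,99)])
def res(v): 
    P=np.array([ramp(.125,-w,v[3]),ramp(.125,w,v[3]),ramp(0,-w,v[3]),ramp(0,w,v[3])])
    return (proj(p,T(*v[:3])(P))-ob).ravel()
f=lambda v: np.r_[model(v), .5*res(v)]
r=least_squares(f,[.542,.04,-.03,.457],loss="soft_l1"); print(r.x.round(4),res(r.x).round(1))
print(res([.5421,.0417,-.0362,.4572]).round(1))
v=r.x; print("start",T(*v[:3])(np.array([ramp(.125,0,v[3])])).round(4))
cv2.imwrite("pics/b_wrist.png",cv2.resize(p["frame"][80:260,220:460],None,fx=3,fy=3)[:,:,::-1])
E
```

```text
[ 0.5404  0.0416 -0.0311  0.4396] [ 0.1  1.1 -0.9  0.8 -1.   1.8  2.2  2. ]
[-0.2  3.1 -0.7  3.2 -1.   3.6  1.5  4.4]
start [[0.6534 0.0381 0.1382]]
```

View pics/b_wrist.png

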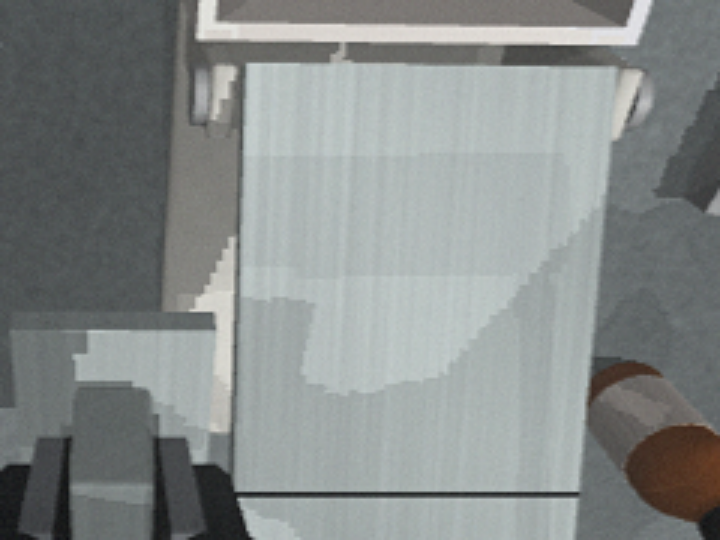

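```bash
python3 - <<'E'
from h import *
import fit0
from fit0 import *
p=get_image("wrist"); w=.0525
ob=np.array([(299,244.7),(413.2,244.7),(302,101.7),(425.5,102.2)])
def res(v): 
    P=np.array([ramp(.125,-w,v[3]),ramp(.125,w,v[3]),ramp(0,-w,v[3]),ramp(0,w,v[3])])
    return (proj(p,T(*v[:3])(P))-ob).ravel()
for wt in (.3,.6,1):
    f=lambda v: np.r_[model(v), wt*res(v)]
    r=least_squares(f,[.542,.04,-.03,.457],loss="soft_l1"); v=r.x
    print(wt,r.x.round(4),res(r.x).round(1)," start",T(*v[:3])(np.array([ramp(.125,0,v[3])])).round(4))
    print(model(v).round(1))
E
```

```text
0.3 [ 0.5415  0.0426 -0.0372  0.4469] [-1.3  1.4 -0.2  0.9 -0.9  0.8 -0.4  1. ]  start [[0.6541 0.0384 0.139 ]]
[ 0.1 -0.1 -2.1  1.  -0.1 -0.  -0.1 -0.6  0.1  0.3 -0.6  0.   0.2  2.5
 -0.7  0.2  0.7  0.2  0.1  0.5 -1.2 -1.8]
0.6 [ 0.5411  0.043  -0.0368  0.4401] [-1.   0.8 -0.1  0.2 -0.4  0.4  0.2  0.4]  start [[0.6541 0.0388 0.1383]]
[-0.   0.1 -2.2  1.1 -0.2  0.  -0.3 -0.6 -0.1  0.4 -0.7  0.1  0.1  2.5
 -0.9  0.1  0.7  0.4 -0.   0.6 -1.3 -1.8]
1 [ 0.5409  0.0431 -0.0361  0.4375] [-0.8  0.5 -0.  -0.1 -0.3  0.2  0.5  0.2]  start [[0.6541 0.039  0.138 ]]
[-0.   0.1 -2.2  1.2 -0.2  0.1 -0.3 -0.6 -0.1  0.4 -0.8  0.1 -0.   2.5
 -0.9  0.1  0.7  0.5 -0.1  0.7 -1.3 -1.7]
```

```bash
python3 st.py .6291 .039 .186; python3 st.py .641 .039 .161; python3 st.py .6463 .039 .150
```

```text
t 15.3 pos [ 0.579  -0.051   0.2061] yawY 88.29 z [ 0.3048  0.0063 -0.9524] q [ -19.5    19.01   85.31    7.2    59.21 -110.44] w 0.0133 F [-0.6 -0.6 -0.4]
tool slide [-0.0385  0.0911  0.035 ]
t 15.3 pos [ 0.579  -0.051   0.2061] yawY 88.29 z [ 0.3048  0.0063 -0.9524] q [ -19.5    19.01   85.31    7.2    59.21 -110.44] w 0.0133 F [-0.6 -0.6 -0.4]
tool slide [-0.0423  0.091   0.0624]
t 15.3 pos [ 0.579  -0.051   0.2061] yawY 88.29 z [ 0.3048  0.0063 -0.9524] q [ -19.5    19.01   85.31    7.2    59.21 -110.44] w 0.0133 F [-0.6 -0.6 -0.4]
tool slide [-0.044   0.091   0.0745]
```

```bash

python3 -m crank '{"slide":[[-0.016,0.036,0.012],[-0.032,0.073,0.024],[-0.0385,0.091,0.035],[-0.0395,0.091,0.042],[-0.0405,0.091,0.05],[-0.0415,0.091,0.056],[-0.0423,0.091,0.0625],[-0.0423,0.091,0.0625]],"roll":[0,0,0,0,0,0,0,0],"grip":[0.005,0.005,0.005,0.005,0.005,0.005,0.005,0.005]}' 25
python3 st.py .6463 .039 .150
python3 - <<'E'
from h import *
for n in ("side","wrist"):
    p=get_image(n); f=p["frame"]
    if n!="wrist": f=cv2.resize(f[100:250,180:340],None,fx=4,fy=4)
    cv2.imwrite(f"pics/c_{n}.png",f[:,:,::-1])
E
```

```text
time_s: 16.1
position: [0.6412, 0.0382, 0.1599]
tool_rot: [[-0.952, 0.032, 0.304], [0.035, 0.999, 0.006], [-0.303, 0.017, -0.953]]
ft_force: [-0.1, 0.5, -0.3]
grip_width: 0.0133
t 16.1 pos [0.6412 0.0382 0.1599] yawY 88.19 z [ 0.3035  0.0063 -0.9528] q [ -8.31  27.38  79.75   3.49  55.47 -97.89] w 0.0133 F [-0.1  0.5 -0.3]
tool slide [-0.0018  0.0008  0.011 ]
```

View pics/c_side.png

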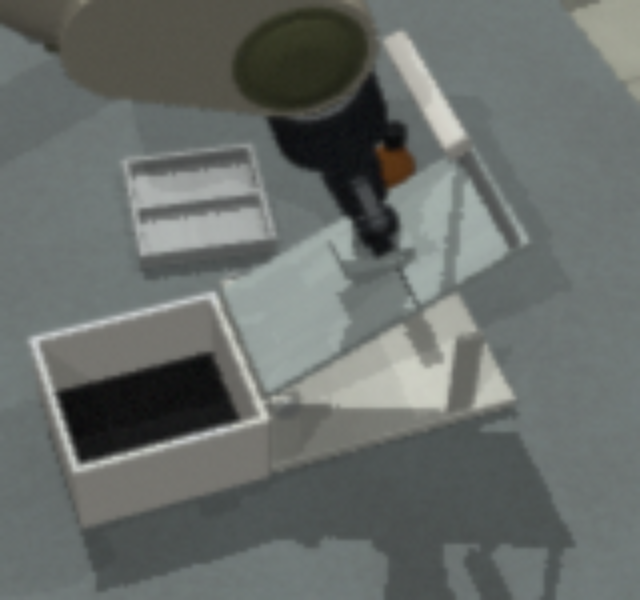

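View pics/c_wrist.png

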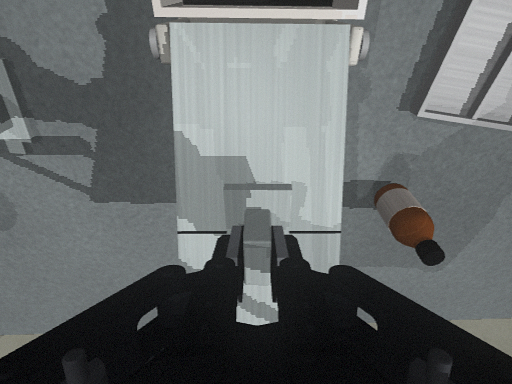

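```bash

python3 -m crank '{"slide":[[-0.0004,0.0005,0.003],[-0.0008,0.0008,0.005],[-0.0012,0.0008,0.007],[-0.0016,0.0008,0.009],[-0.0018,0.0008,0.011],[-0.002,0.0008,0.0125],[-0.002,0.0008,0.0125],[-0.002,0.0008,0.0125]],"roll":[0,0,0,0,0,0,0,0],"grip":[0.005,0.005,0.005,0.005,0.005,0.005,0.005,0.005]}' 20
python3 st.py .6463 .039 .150
python3 - <<'E'
from h import *
for n in ("side","wrist"):
    p=get_image(n); f=p["frame"]
    if n!="wrist": f=cv2.resize(f[100:250,180:340],None,fx=4,fy=4)
    cv2.imwrite(f"pics/d_{n}.png",f[:,:,::-1])
E
```

```text
time_s: 17.0
position: [0.6453, 0.0396, 0.1528]
tool_rot: [[-0.952, 0.03, 0.304], [0.033, 0.999, 0.005], [-0.304, 0.015, -0.953]]
ft_force: [-26.4, -3.6, 26.2]
grip_width: 0.0134
t 17.0 pos [0.6453 0.0396 0.1528] yawY 88.3 z [ 0.3044  0.0051 -0.9525] q [ -8.07  28.16  79.68   3.36  54.69 -97.75] w 0.0134 F [-26.4  -3.6  26.2]
tool slide [-0.0002 -0.0006  0.003 ]
```

View pics/d_side.png

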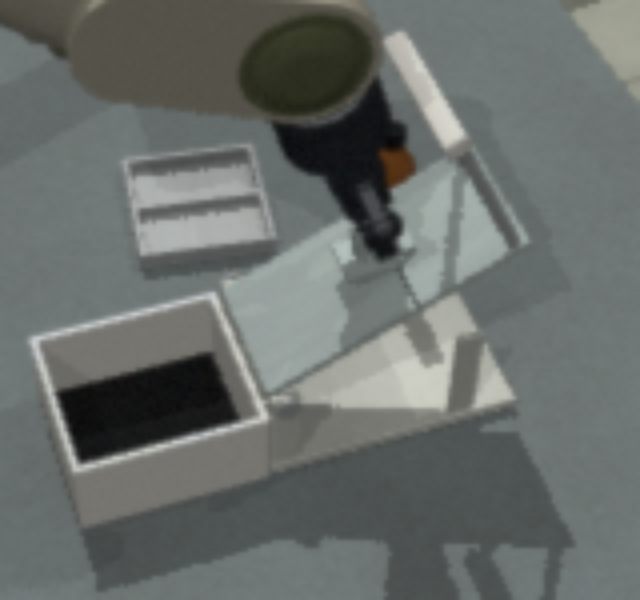

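View pics/d_wrist.png

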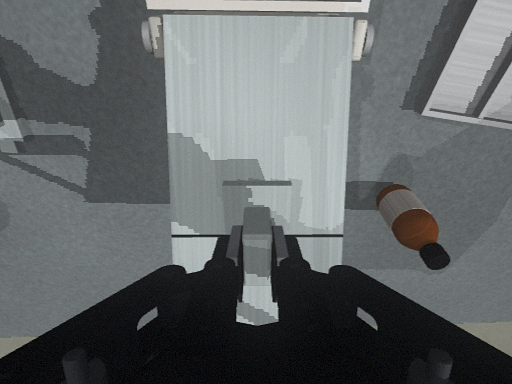

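```bash

python3 -m crank '{"slide":[[0,0,0],[0,0,0],[0,0,0],[0,0,0],[0,0,0],[0,0,0],[0,0,0],[0,0,0]],"roll":[0,0,0,0,0,0,0,0],"grip":[0.018,0.005,0.005,0.005,0.005,0.005,0.005,0.005]}' 20
python3 st.py .6463 .039 .150
python3 - <<'E'
from h import *
for n in ("side","wrist"):
    p=get_image(n); f=p["frame"]
    if n!="wrist": f=cv2.resize(f[100:250,180:340],None,fx=4,fy=4)
    cv2.imwrite(f"pics/e_{n}.png",f[:,:,::-1])
E
```

```text
time_s: 17.9
position: [0.647, 0.0399, 0.1507]
tool_rot: [[-0.952, 0.03, 0.306], [0.033, 0.999, 0.006], [-0.305, 0.016, -0.952]]
ft_force: [-8.2, -1.0, 10.9]
grip_width: 0.0136
t 17.9 pos [0.647  0.0399 0.1507] yawY 88.28 z [ 0.3057  0.0061 -0.9521] q [ -8.05  28.43  79.61   3.45  54.42 -97.76] w 0.0136 F [-8.2 -1.  10.9]
tool slide [ 0.0009 -0.0009  0.0005]
```

View pics/e_side.png

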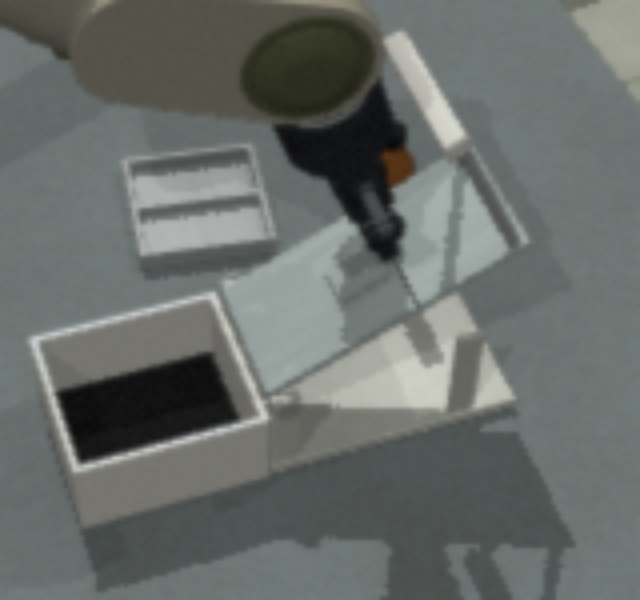

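View pics/e_wrist.png

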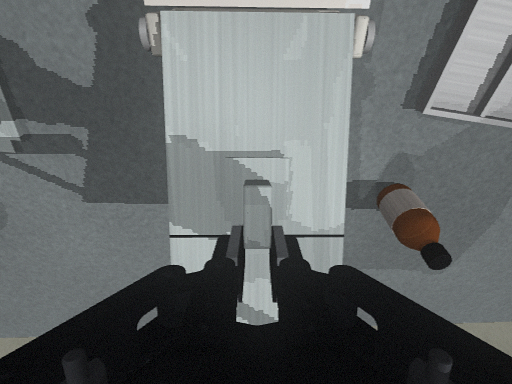

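```bash
cat > rampf.py <<'E'
from h import *
v=(.5411,.0428,-.037,.444)
c,s=np.cos(v[2]),np.sin(v[2]); Rz=np.array([[c,-s,0],[s,c,0],[0,0,1]])
ct,st=np.cos(v[3]),np.sin(v[3]); Rr=Rz@np.array([[ct,0,-st],[0,1,0],[st,0,ct]])  # cols u,y,n
O=np.array([v[0],v[1],.085])+Rr[:,0]*.125
def onramp(p,uv,n):
    o,d=ray(p,uv); a=Rr.T@(o-O); b=Rr.T@d; t=(n-a[2])/b[2]; return (a+b*t)[:2]
E
python3 - <<'E'
from rampf import *
p=get_image("wrist")
print("line",[onramp(p,q,0).round(4) for q in ((170,236),(344,236),(160,12),(355,10))])
print("heel top",[onramp(p,q,.006).round(4) for q in ((227,158),(292,158))],"rib top heel",[onramp(p,q,.032).round(4) for q in ((245,181),(271,181))])
E
python3 st.py
```

```text
line [array([-0.0002, -0.0512]), array([0.0004, 0.0543]), array([-0.125 , -0.0509]), array([-0.1268,  0.0546])]
heel top [array([-0.0471, -0.0156]), array([-0.047 ,  0.0208])] rib top heel [array([-0.0371, -0.005 ]), array([-0.037 ,  0.0073])]
t 18.05 pos [0.647  0.0399 0.1507] yawY 88.28 z [ 0.3057  0.0061 -0.9521] q [ -8.05  28.42  79.61   3.45  54.42 -97.76] w 0.0133 F [-6.8  0.4 11. ]
```

```bash

python3 -m crank '{"slide":[[-0.003,0,-0.0004],[-0.006,0,-0.0008],[-0.009,0,-0.0012],[-0.009,0,-0.0012],[-0.009,0,-0.0012],[-0.009,0,-0.0012],[-0.009,0,-0.0012],[-0.009,0,-0.0012]],"roll":[0,0,0,0,0,0,0,0],"grip":[0.005,0.005,0.005,0.005,0.005,0.005,0.005,0.005]}' 25
python3 st.py
python3 - <<'E'
from rampf import *
for n in ("wrist",):
    p=get_image(n); f=p["frame"]
    cv2.imwrite(f"pics/f_{n}.png",f[:,:,::-1])
E
```

```text
time_s: 18.85
position: [0.6538, 0.0401, 0.154]
tool_rot: [[-0.953, 0.03, 0.302], [0.033, 0.999, 0.007], [-0.302, 0.017, -0.953]]
ft_force: [-13.8, 1.1, 11.2]
grip_width: 0.0132
t 18.85 pos [0.6538 0.0401 0.154 ] yawY 88.3 z [ 0.3021  0.0072 -0.9533] q [ -7.94  28.92  78.04   3.39  55.72 -97.58] w 0.0132 F [-13.8   1.1  11.2]
```

View pics/f_wrist.png

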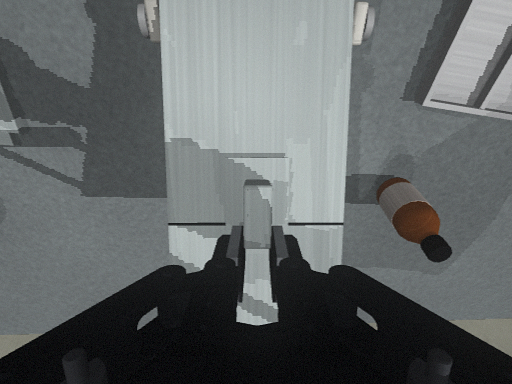

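```bash

python3 -m crank '{"slide":[[0,0,-0.001],[0,0,-0.001],[0,0,-0.001],[0,0,-0.001],[0,0,-0.001],[0,0,-0.001],[0,0,-0.001],[0,0,-0.001]],"roll":[0,0,0,0,0,0,0,0],"grip":[0.005,0.03,0.03,0.03,0.03,0.03,0.03,0.03]}' 25
python3 st.py
python3 - <<'E'
from rampf import *
for n in ("wrist","side"):
    p=get_image(n); f=p["frame"]
    if n!="wrist": f=cv2.resize(f[100:250,180:340],None,fx=4,fy=4)
    cv2.imwrite(f"pics/g_{n}.png",f[:,:,::-1])
E
```

```text
time_s: 19.7
position: [0.655, 0.0396, 0.1543]
tool_rot: [[-0.952, 0.03, 0.305], [0.034, 0.999, 0.007], [-0.304, 0.017, -0.952]]
ft_force: [0.2, 1.4, 0.9]
grip_width: 0.0302
t 19.7 pos [0.655  0.0396 0.1543] yawY 88.27 z [ 0.3046  0.0066 -0.9525] q [ -7.97  28.95  77.95   3.39  55.62 -97.57] w 0.0302 F [0.2 1.4 0.9]
```

View pics/g_wrist.png

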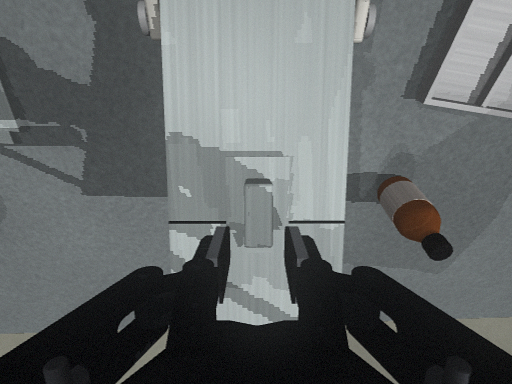

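View pics/g_side.png

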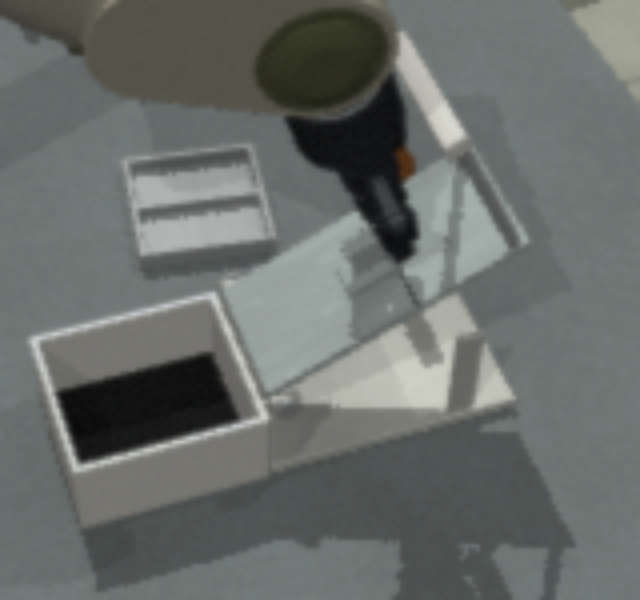

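```bash
python3 - <<'E'
from rampf import *
p=get_image("wrist")
print("line",[onramp(p,q,0).round(4) for q in ((170,222),(344,222))])
print("heel top",[onramp(p,q,.006).round(4) for q in ((226,156),(293,156))],"rib",[onramp(p,q,.032).round(4) for q in ((245,180.5),(272,180.5),(245,247),(271,247))])
s=observe();R=s["tool_rot"]
pt=s["position"]-.0085*R[:,2]; print("patch ramp",(Rr.T@(pt-O)).round(4))
print("u dir in tool",(R.T@Rr[:,0]).round(3),"n dir in tool",(R.T@Rr[:,2]).round(3))
E
```

```text
line [array([-0.0003, -0.0507]), array([0.0003, 0.0539])]
heel top [array([-0.0395, -0.0161]), array([-0.0395,  0.0214])] rib [array([-0.0286, -0.005 ]), array([-0.0286,  0.0078]), array([ 0.0042, -0.0052]), array([0.0043, 0.0076])]
patch ramp [0.0088 0.0009 0.0221]
u dir in tool [-0.991  0.001 -0.134] n dir in tool [ 0.134  0.018 -0.991]
```

```bash

python3 -m crank '{"slide":[[0.012,0,0.0016],[0.0203,0,0.0027],[0.0203,0,0.0027],[0.0203,0,0.0027],[0.0203,0,0.0027],[0.015,0,0.002],[0.0094,0,0.0012],[0.0094,0,0.0012]],"roll":[0,0,0,0,0,0,0,0],"grip":[0.03,0.03,0.01,0.005,0.005,0.005,0.005,0.005]}' 30
python3 st.py
python3 -m crank '{"slide":[[0,0,0],[0,0,0],[0,0,0],[0,0,0],[0,0,0],[0,0,0],[0,0,0],[0,0,0]],"roll":[0,0,0,0,0,0,0,0],"grip":[0.005,0.03,0.03,0.03,0.03,0.03,0.03,0.03]}' 30
python3 - <<'E'
from rampf import *
for n in ("wrist",):
    p=get_image(n); f=p["frame"]
    cv2.imwrite(f"pics/h_{n}.png",f[:,:,::-1])
E
```

```text
time_s: 20.65
position: [0.6477, 0.0398, 0.1512]
tool_rot: [[-0.951, 0.03, 0.307], [0.034, 0.999, 0.006], [-0.307, 0.016, -0.952]]
ft_force: [0.3, 0.7, 3.2]
grip_width: 0.0131
t 20.65 pos [0.6477 0.0398 0.1512] yawY 88.26 z [ 0.3071  0.0064 -0.9516] q [ -8.06  28.44  79.53   3.48  54.41 -97.76] w 0.0131 F [0.3 0.7 3.2]
time_s: 21.45
position: [0.6463, 0.04, 0.1502]
tool_rot: [[-0.952, 0.03, 0.305], [0.034, 0.999, 0.007], [-0.304, 0.017, -0.952]]
ft_force: [-0.3, 0.1, 1.0]
grip_width: 0.0302
```

View pics/h_wrist.png

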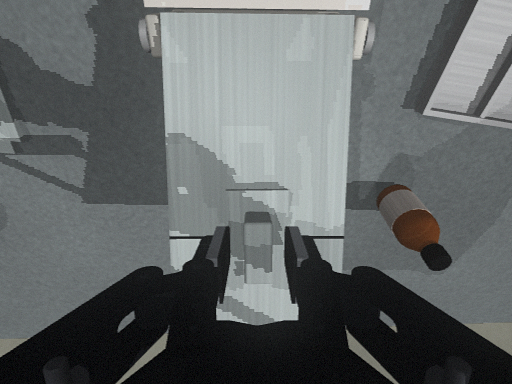

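```bash

python3 -m crank '{"slide":[[0,0,0],[0,0,0],[0,0,0],[0,0,0],[0.003,0,-0.025],[0.008,0,-0.06],[0.01,0.04,-0.07],[0.015,0.085,-0.07]],"roll":[0,0,0,0,0,0,0,0.05],"grip":[0.01,0.005,0.005,0.005,0.005,0.005,0.005,0.005]}' 40
python3 st.py .565 .28 .14
python3 - <<'E'
from rampf import *
for n in ("wrist",):
    p=get_image(n); f=p["frame"]
    cv2.imwrite(f"pics/i_{n}.png",f[:,:,::-1])
E
```

```text
time_s: 22.3
position: [0.6139, 0.1248, 0.2161]
tool_rot: [[-0.948, 0.081, 0.309], [0.087, 0.996, 0.006], [-0.307, 0.033, -0.951]]
ft_force: [1.5, 0.3, -1.3]
grip_width: 0.013
t 22.3 pos [0.6139 0.1248 0.2161] yawY 85.33 z [ 0.3086  0.0059 -0.9512] q [  0.62  22.89  77.37   0.17  61.76 -84.48] w 0.013 F [ 1.5  0.3 -1.3]
tool slide [0.0833 0.1481 0.0582]
```

View pics/i_wrist.png

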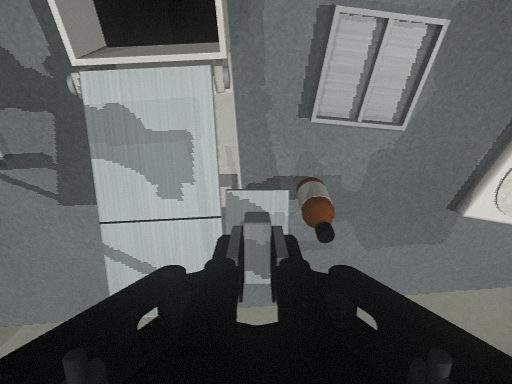

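```bash
python3 - <<'E'
from wfit import *
p=get_image("wrist"); r=silhouettes("tray",p)
for d in r[:2]:
    print(d["confidence"],d["box"]); x,f=wfit(p,d["pixels"],None,(.582,.26),(-.18,)); print(x.round(4),f)
print([onz(p,q,.016).round(4) for q in ((338,6),(449,20),(403,131),(311,122))])
E
```

```text
0.98 [373.2, 72.0, 140.7, 123.3]
[ 0.5794  0.2595 -0.1845] -0.9879830479621887
[array([0.5114, 0.2234, 0.016 ]), array([0.5315, 0.333 , 0.016 ]), array([0.644 , 0.3119, 0.016 ]), array([0.6225, 0.2011, 0.016 ])]
```

```bash
python3 st.py .574 .289 .08;python3 st.py .575 .289 .032
```

```text
t 22.45 pos [0.6128 0.1273 0.2137] yawY 85.73 z [ 0.3044  0.008  -0.9525] q [  0.83  23.03  77.51   0.23  61.73 -84.7 ] w 0.0131 F [ 0.1 -0.5 -0.6]
tool slide [0.0903 0.154  0.1168]
t 22.45 pos [0.6128 0.1273 0.2137] yawY 85.73 z [ 0.3044  0.008  -0.9525] q [  0.83  23.03  77.51   0.23  61.73 -84.7 ] w 0.0131 F [ 0.1 -0.5 -0.6]
tool slide [0.1039 0.1525 0.1629]
```

```bash

python3 -m crank '{"slide":[[0.018,0.035,0.015],[0.036,0.07,0.035],[0.055,0.1,0.06],[0.073,0.13,0.088],[0.09,0.154,0.117],[0.097,0.153,0.14],[0.104,0.1525,0.163],[0.104,0.1525,0.163]],"roll":[0.05,0.11,0.11,0.11,0.11,0.11,0.11,0.11],"grip":[0.005,0.005,0.005,0.005,0.005,0.005,0.005,0.005]}' 40
python3 st.py .575 .289 .030
python3 - <<'E'
from rampf import *
for n in ("wrist","side"):
    p=get_image(n); f=p["frame"]
    if n!="wrist": f=cv2.resize(f[100:250,180:340],None,fx=4,fy=4)
    cv2.imwrite(f"pics/j_{n}.png",f[:,:,::-1])
E
```

```text
time_s: 23.25
position: [0.5761, 0.2859, 0.0294]
tool_rot: [[-0.936, 0.182, 0.302], [0.193, 0.981, 0.006], [-0.295, 0.063, -0.953]]
ft_force: [0.4, 0.8, -0.5]
grip_width: 0.0131
t 23.25 pos [0.5761 0.2859 0.0294] yawY 79.49 z [ 0.3022  0.0056 -0.9532] q [ 17.9   37.58  86.25  -7.9   39.55 -55.68] w 0.0131 F [ 0.4  0.8 -0.5]
tool slide [ 0.0015  0.0029 -0.0009]
```

View pics/j_wrist.png

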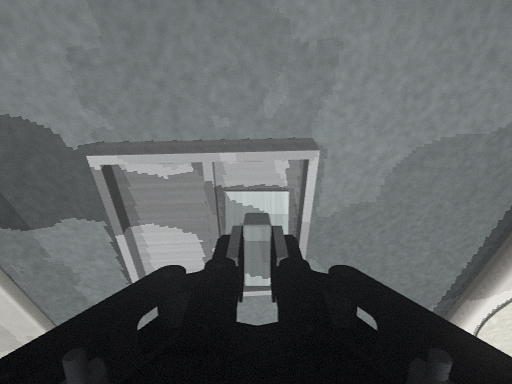

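```bash

python3 -m crank '{"slide":[[0,0.001,0.002],[0,0.002,0.003],[0,0.002,0.003],[0,0.002,0.003],[0,0.002,0.003],[0,0.002,0.003],[0,0.002,-0.02],[0,0.002,-0.06]],"roll":[0,0,0,0,0,0,0,0],"grip":[0.005,0.005,0.03,0.035,0.035,0.035,0.035,0.035]}' 30
python3 st.py .44 -.19 .14
python3 - <<'E'
from rampf import *
for n in ("wrist","side"):
    p=get_image(n); f=p["frame"]
    if n!="wrist": f=cv2.resize(f[100:250,180:340],None,fx=4,fy=4)
    cv2.imwrite(f"pics/k_{n}.png",f[:,:,::-1])
E
```

```text
time_s: 24.15
position: [0.5572, 0.2877, 0.0875]
tool_rot: [[-0.936, 0.182, 0.3], [0.193, 0.981, 0.005], [-0.294, 0.063, -0.954]]
ft_force: [-0.4, 0.4, 0.1]
grip_width: 0.0348
t 24.15 pos [0.5572 0.2877 0.0875] yawY 79.48 z [ 0.3002  0.005  -0.9539] q [ 18.69  31.79  85.74  -7.3   46.02 -55.93] w 0.0348 F [-0.4  0.4  0.1]
tool slide [ 0.0023 -0.4869 -0.0877]
```

View pics/k_wrist.png

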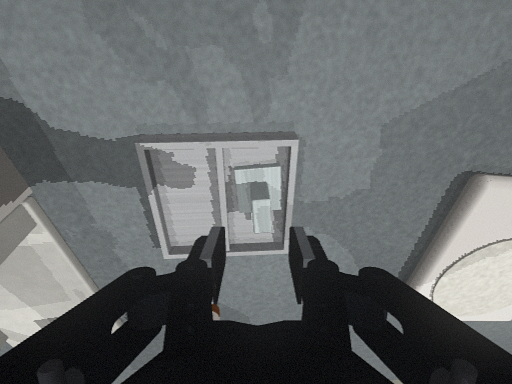

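```bash
python3 st.py .435 -.20 .13
```

```text
t 24.25 pos [0.5591 0.2892 0.0939] yawY 79.59 z [ 0.3114  0.0092 -0.9502] q [ 18.76  31.32  85.52  -7.3   45.99 -55.93] w 0.035 F [-0.5  0.4  0.8]
tool slide [ 0.0106 -0.4999 -0.0774]
```

```bash

python3 -m crank '{"slide":[[0.01,-0.025,-0.04],[0.02,-0.06,-0.075],[0.02,-0.107,-0.08],[0.02,-0.156,-0.08],[0.02,-0.205,-0.08],[0.018,-0.254,-0.08],[0.015,-0.303,-0.08],[0.01,-0.352,-0.08]],"roll":[0,-0.05,-0.12,-0.2,-0.28,-0.36,-0.44,-0.48],"grip":[0.05,0.05,0.05,0.05,0.05,0.05,0.05,0.05]}' >/dev/null
python3 st.py .435 -.20 .13
```

```text
t 25.05 pos [ 0.4614 -0.0436  0.1399] yawY 105.96 z [ 0.3049  0.0068 -0.9523] q [ -24.5    12.82  108.11   11.1    43.52 -138.18] w 0.0498 F [0.7 0.  0.1]
tool slide [ 0.0716 -0.1418  0.0003]
```

```bash
python3 - <<'E'
from wfit import *
p=get_image("wrist"); r=silhouettes("plate_medium",p)
for d in r[:4]:
    print(d["confidence"],np.round(d["box"]),p["frame"][d["pixels"]].mean(0).round())
    if np.ptp(p["frame"][d["pixels"]].mean(0))<25:
        x,f=wfit(p,d["pixels"],.074,(.445,-.198),(.44,)); print(x.round(4),f)
cv2.imwrite("pics/l_wrist.png",p["frame"][:,:,::-1])
E
```

```text
0.59 [102.  70.  69.  92.] [146. 154. 153.]
[ 0.4444 -0.199   0.4539] -0.9602430462837219
```

View pics/l_wrist.png

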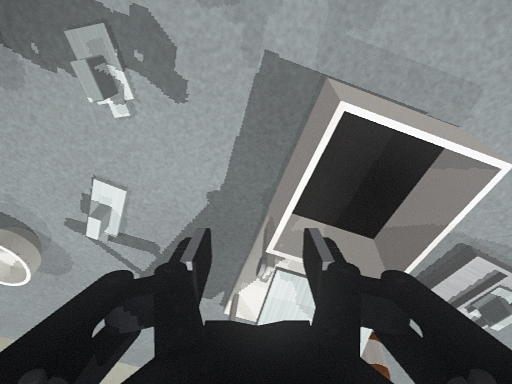

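```bash
python3 st.py .446 -.198 .07; python3 st.py .446 -.198 .016
```

```text
t 25.15 pos [ 0.462  -0.0482  0.1399] yawY 105.44 z [ 0.3054  0.0029 -0.9522] q [ -24.97   12.92  107.98   11.02   43.5  -138.09] w 0.0497 F [1.2 0.3 0.6]
tool slide [ 0.0768 -0.1339  0.0612]
t 25.15 pos [ 0.462  -0.0482  0.1399] yawY 105.44 z [ 0.3054  0.0029 -0.9522] q [ -24.97   12.92  107.98   11.02   43.5  -138.09] w 0.0497 F [1.2 0.3 0.6]
tool slide [ 0.0927 -0.1295  0.1127]
```

```bash

python3 -m crank '{"slide":[[0.02,-0.045,0.01],[0.045,-0.085,0.025],[0.07,-0.125,0.05],[0.085,-0.1305,0.09],[0.0927,-0.1295,0.1127],[0.0927,-0.1295,0.1127],[0.0927,-0.1295,0.1127],[0.0927,-0.1295,0.1127]],"roll":[-0.05,-0.06,-0.06,-0.06,-0.06,-0.06,-0.06,-0.06],"grip":[0.04,0.04,0.04,0.04,0.04,0.03,0.01,0.005]}' 30
python3 st.py .446 -.198 .016
python3 - <<'E'
from h import *
p=get_image("wrist"); cv2.imwrite("pics/m_wrist.png",p["frame"][:,:,::-1])
E
```

```text
time_s: 25.95
position: [0.4615, -0.183, 0.0267]
tool_rot: [[-0.91, -0.31, 0.276], [-0.327, 0.945, -0.014], [-0.257, -0.103, -0.961]]
ft_force: [-0.5, 0.9, -0.0]
grip_width: 0.0131
t 25.95 pos [ 0.4615 -0.183   0.0267] yawY 108.18 z [ 0.2764 -0.0138 -0.961 ] q [ -40.56   28.24  109.61   19.32   30.76 -165.19] w 0.0131 F [-0.5  0.9 -0. ]
tool slide [ 0.0217 -0.0083  0.0062]
```

View pics/m_wrist.png

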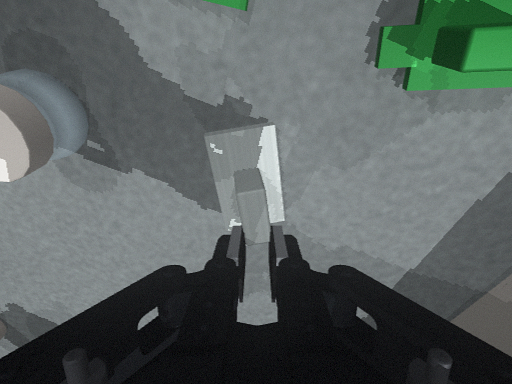

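```bash

python3 -m crank '{"slide":[[0,0,0],[0,0,0],[0,0,0],[0,0,0],[0,0,-0.01],[0.01,0,-0.03],[0.02,0,-0.05],[0.03,0,-0.07]],"roll":[0.14,0.28,0.28,0.28,0.28,0.28,0.28,0.28],"grip":[0.005,0.005,0.03,0.04,0.04,0.04,0.04,0.04]}' 30
python3 st.py .446 -.198 .016
python3 - <<'E'
from wfit import *
p=get_image("wrist"); cv2.imwrite("pics/n_wrist.png",p["frame"][:,:,::-1])
r=silhouettes("plate_medium",p)
for d in r[:4]:
    print(d["confidence"],np.round(d["box"]),p["frame"][d["pixels"]].mean(0).round())
    if np.ptp(p["frame"][d["pixels"]].mean(0))<25:
        x,f=wfit(p,d["pixels"],.074,(.445,-.198),(0.05,.3)); print(x.round(4),f)
E
```

```text
time_s: 26.8
position: [0.4138, -0.1918, 0.0864]
tool_rot: [[-0.96, -0.049, 0.275], [-0.054, 0.998, -0.013], [-0.274, -0.028, -0.961]]
ft_force: [0.6, 1.1, 0.1]
grip_width: 0.0403
t 26.8 pos [ 0.4138 -0.1918  0.0864] yawY 92.79 z [ 0.275  -0.0132 -0.9613] q [ -46.26   18.65  111.54   17.38   39.38 -151.74] w 0.0403 F [0.6 1.1 0.1]
tool slide [-0.0113 -0.0058  0.0766]
0.82 [362.  76. 118.  86.] [ 51. 127.  66.]
0.73 [182.  54.  73. 107.] [ 45. 122.  60.]
0.57 [257. 196.  48.  77.] [170. 178. 177.]
[ 0.4406 -0.1888  0.1765] -0.9676840305328369
```

View pics/n_wrist.png

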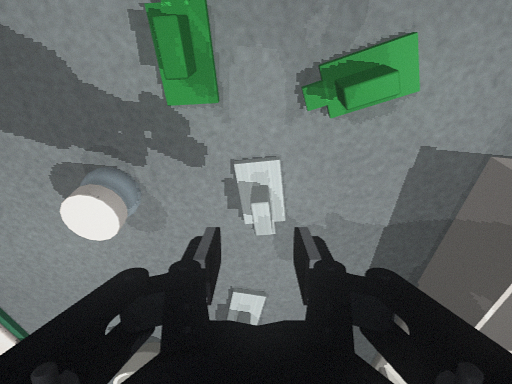

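```bash
python3 st.py .4425 -.1885 .0155
```

```text
t 26.9 pos [ 0.414  -0.1925  0.0872] yawY 92.68 z [ 0.2771 -0.0158 -0.9607] q [ -46.29   18.56  111.53   17.4    39.3  -151.7 ] w 0.0402 F [-0.1  0.2 -0.1]
tool slide [-0.0078  0.0048  0.0767]
```

```bash

python3 -m crank '{"slide":[[-0.006,0.005,0.03],[-0.007,0.005,0.06],[-0.0078,0.005,0.0767],[-0.0078,0.005,0.0767],[-0.0078,0.005,0.0767],[-0.0078,0.005,0.0767],[-0.0078,0.005,0.0767],[-0.0078,0.005,0.0767]],"roll":[-0.02,-0.035,-0.035,-0.035,-0.035,-0.035,-0.035,-0.035],"grip":[0.04,0.04,0.04,0.02,0.01,0.005,0.005,0.005]}' 35
python3 st.py .4425 -.1885 .0155
python3 - <<'E'
from h import *
p=get_image("wrist"); cv2.imwrite("pics/o_wrist.png",p["frame"][:,:,::-1])
E
```

```text
time_s: 27.7
position: [0.4429, -0.1877, 0.014]
tool_rot: [[-0.958, -0.08, 0.276], [-0.087, 0.996, -0.014], [-0.273, -0.037, -0.961]]
ft_force: [-0.4, -0.6, -0.9]
grip_width: 0.0132
t 27.7 pos [ 0.4429 -0.1877  0.014 ] yawY 94.58 z [ 0.2756 -0.0137 -0.9612] q [ -42.78   28.96  112.5    22.24   27.91 -156.41] w 0.0132 F [-0.4 -0.6 -0.9]
tool slide [ 0.0001 -0.0008 -0.0016]
```

View pics/o_wrist.png

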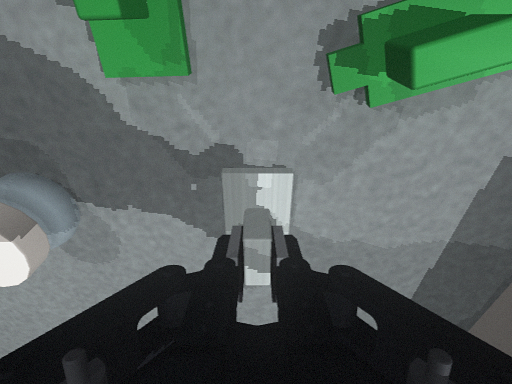

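```bash
python3 st.py .4429 -.1877 .10; python3 st.py .6 -.0 .22
```

```text
t 27.75 pos [ 0.4429 -0.1877  0.0139] yawY 94.58 z [ 0.2755 -0.0136 -0.9612] q [ -42.79   28.98  112.5    22.24   27.91 -156.42] w 0.0133 F [ 0.6 -0.2  0.1]
tool slide [-0.0235 -0.0032 -0.0828]
t 27.75 pos [ 0.4429 -0.1877  0.0139] yawY 94.58 z [ 0.2755 -0.0136 -0.9612] q [ -42.79   28.98  112.5    22.24   27.91 -156.42] w 0.0133 F [ 0.6 -0.2  0.1]
tool slide [-0.2231  0.1668 -0.1574]
```

```bash

python3 -m crank '{"slide":[[-0.013,-0.001,-0.045],[-0.03,0.015,-0.085],[-0.06,0.04,-0.11],[-0.092,0.068,-0.13],[-0.126,0.096,-0.145],[-0.16,0.122,-0.155],[-0.192,0.145,-0.157],[-0.223,0.167,-0.157]],"roll":[0,0,0.03,0.06,0.09,0.117,0.117,0.117],"grip":[0.005,0.005,0.005,0.005,0.005,0.005,0.005,0.005]}' 35 >/dev/null
python3 st.py .6307 .039 .197;python3 st.py .6457 .039 .1656; python3 st.py .643 .039 .1715
```

```text
t 28.55 pos [0.6009 0.0017 0.2203] yawY 88.15 z [ 0.2761 -0.0133 -0.961 ] q [ -12.26   20.73   79.67    2.92   63.79 -101.37] w 0.0129 F [ 0.7 -0.1 -0.8]
tool slide [-0.0211  0.0383  0.0302]
t 28.55 pos [0.6009 0.0017 0.2203] yawY 88.15 z [ 0.2761 -0.0133 -0.961 ] q [ -12.26   20.73   79.67    2.92   63.79 -101.37] w 0.0129 F [ 0.7 -0.1 -0.8]
tool slide [-0.0268  0.0389  0.0645]
t 28.55 pos [0.6009 0.0017 0.2203] yawY 88.15 z [ 0.2761 -0.0133 -0.961 ] q [ -12.26   20.73   79.67    2.92   63.79 -101.37] w 0.0129 F [ 0.7 -0.1 -0.8]
tool slide [-0.0259  0.0388  0.0581]
```

```bash

python3 -m crank '{"slide":[[-0.01,0.02,0.015],[-0.0211,0.0385,0.0302],[-0.024,0.0389,0.047],[-0.0268,0.0389,0.0645],[-0.0255,0.0389,0.0665],[-0.024,0.0389,0.0685],[-0.0228,0.0389,0.0705],[-0.0215,0.0389,0.0725]],"roll":[0,0,0,0,0,0,0,0],"grip":[0.005,0.005,0.005,0.005,0.005,0.005,0.005,0.005]}' 20
python3 st.py .6397 .039 .147
python3 - <<'E'
from h import *
p=get_image("wrist"); cv2.imwrite("pics/p_wrist.png",p["frame"][:,:,::-1])
E
```

```text
time_s: 29.35
position: [0.6428, 0.0366, 0.1573]
tool_rot: [[-0.96, 0.033, 0.28], [0.031, 0.999, -0.014], [-0.28, -0.004, -0.96]]
ft_force: [-4.4, 1.9, 10.4]
grip_width: 0.0134
t 29.35 pos [0.6428 0.0366 0.1573] yawY 88.08 z [ 0.2797 -0.0137 -0.96  ] q [ -7.83  28.15  78.5    1.67  57.16 -96.65] w 0.0134 F [-4.4  1.9 10.4]
tool slide [0.0059 0.0023 0.009 ]
```

View pics/p_wrist.png

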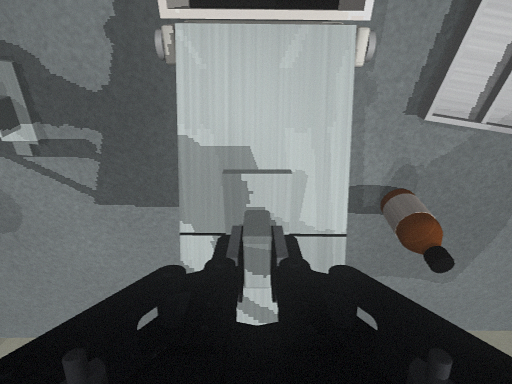

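```bash

python3 -m crank '{"slide":[[0.001,0.001,0.0015],[0.002,0.001,0.003],[0.003,0.001,0.0045],[0.004,0.001,0.006],[0.004,0.001,0.006],[0.004,0.001,0.006],[0.004,0.001,0.006],[0.004,0.001,0.006]],"roll":[0,0,0,0,0,0,0,0],"grip":[0.005,0.005,0.005,0.005,0.005,0.005,0.005,0.005]}' 20
python3 st.py .6397 .039 .147
python3 - <<'E'
from h import *
p=get_image("wrist"); cv2.imwrite("pics/q_wrist.png",p["frame"][:,:,::-1])
E
```

```text
time_s: 30.2
position: [0.64, 0.0371, 0.1501]
tool_rot: [[-0.96, 0.034, 0.278], [0.031, 0.999, -0.015], [-0.278, -0.005, -0.96]]
ft_force: [-3.7, -1.9, 9.5]
grip_width: 0.0131
t 30.2 pos [0.64   0.0371 0.1501] yawY 88.05 z [ 0.278  -0.0147 -0.9605] q [ -7.79  28.36  79.44   1.6   56.1  -96.59] w 0.0131 F [-3.7 -1.9  9.5]
tool slide [0.0013 0.002  0.0029]
```

View pics/q_wrist.png

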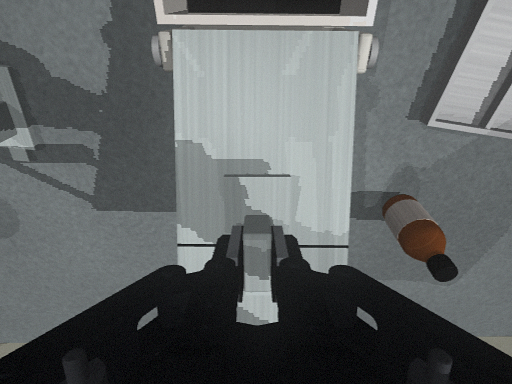

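```bash

python3 -m crank '{"slide":[[0.0005,0.001,0.0015],[0.001,0.002,0.003],[0.001,0.002,0.0045],[0.001,0.002,0.0045],[-0.002,0.002,0.004],[-0.005,0.002,0.0035],[-0.0069,0.002,0.003],[-0.0069,0.002,0.003]],"roll":[0,0,0,0,0,0,0,0],"grip":[0.005,0.005,0.005,0.005,0.005,0.005,0.005,0.005]}' 25
python3 st.py .6469 .039 .1505
python3 - <<'E'
from h import *
p=get_image("wrist"); cv2.imwrite("pics/r_wrist.png",cv2.resize(p["frame"][120:330,130:370],None,fx=3,fy=3)[:,:,::-1])
E
```

```text
time_s: 31.05
position: [0.6421, 0.0394, 0.1465]
tool_rot: [[-0.964, 0.033, 0.263], [0.031, 0.999, -0.014], [-0.264, -0.005, -0.965]]
ft_force: [-28.5, -1.8, 14.1]
grip_width: 0.0133
t 31.05 pos [0.6421 0.0394 0.1465] yawY 88.1 z [ 0.2634 -0.0136 -0.9646] q [ -7.5   29.06  78.63   1.43  57.07 -96.26] w 0.0133 F [-28.5  -1.8  14.1]
tool slide [-0.0057 -0.0002 -0.0026]
```

View pics/r_wrist.png

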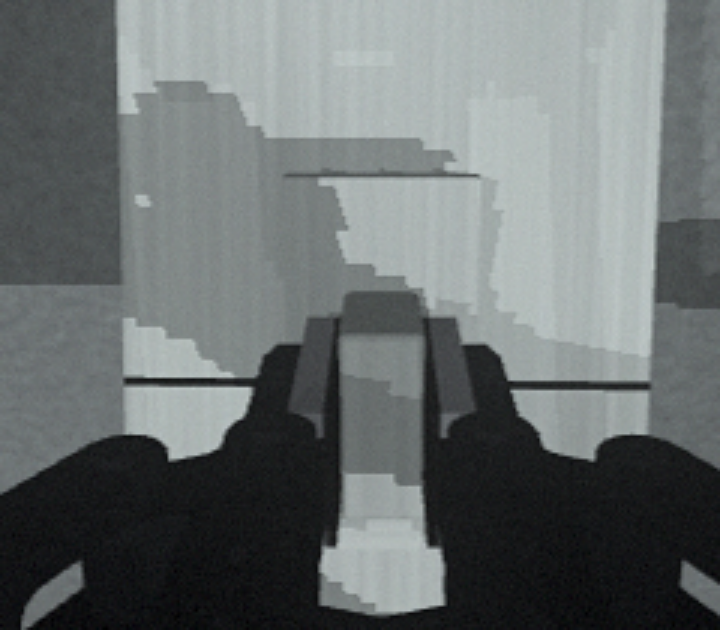

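```bash

python3 - <<'E'
from rampf import *
p=get_image("side"); cv2.imwrite("pics/s_side.png",cv2.resize(p["frame"][90:190,230:350],None,fx=6,fy=6,interpolation=cv2.INTER_CUBIC)[:,:,::-1])
s=observe(); print(s["ft_force"].round(1),s["wrist_torque"].round(2))
p=get_image("wrist"); print("line",[onramp(p,q,0).round(4) for q in ((172,246.5),(346,248))], "heel", onramp(p,(225,178.5),.006).round(4),onramp(p,(289.5,178.5),.006).round(4))
E
```

```text
[-29.7  -2.3  14.2] [-0.43  3.55 -0.27]
line [array([-0.0004, -0.051 ]), array([-0.0002,  0.0539])] heel [-0.042  -0.0181] [-0.0422  0.0184]
```

View pics/s_side.png

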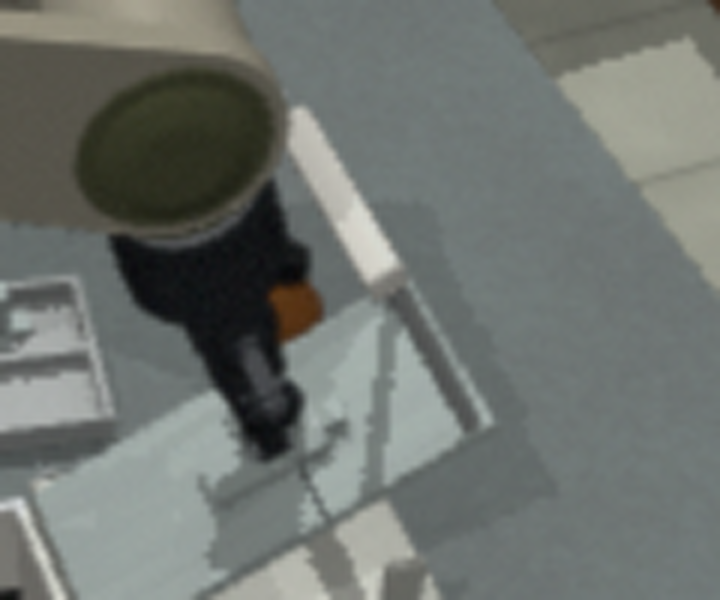

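```bash

python3 -m crank '{"slide":[[0.002,0,0.0],[0.004,0,-0.001],[0.004,0,-0.001],[0.004,0,-0.001],[0.004,0,-0.001],[0.004,0,-0.001],[0.004,0,-0.001],[0.004,0,-0.001]],"roll":[0,0,0,0,0,0,0,0],"grip":[0.005,0.005,0.03,0.03,0.03,0.03,0.03,0.03]}' 25
python3 st.py .6469 .039 .1505
python3 - <<'E'
from h import *
p=get_image("wrist"); cv2.imwrite("pics/t_wrist.png",p["frame"][:,:,::-1])
E
```

```text
time_s: 32.0
position: [0.6432, 0.0404, 0.1471]
tool_rot: [[-0.961, 0.032, 0.275], [0.03, 0.999, -0.013], [-0.275, -0.004, -0.961]]
ft_force: [0.6, 0.1, -0.5]
grip_width: 0.03
t 32.0 pos [0.6432 0.0404 0.1471] yawY 88.14 z [ 0.2748 -0.013  -0.9614] q [ -7.44  28.91  78.95   1.57  56.23 -96.3 ] w 0.03 F [ 0.6  0.1 -0.5]
tool slide [-0.0045 -0.0013 -0.0023]
```

View pics/t_wrist.png

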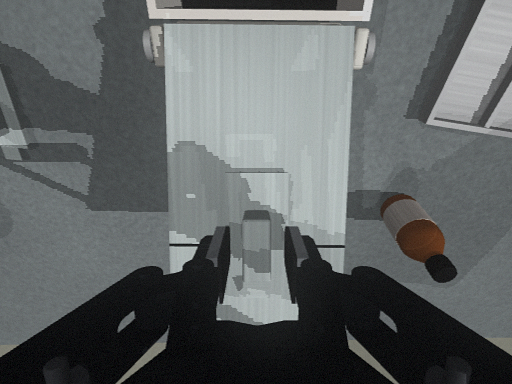

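```bash

python3 - <<'E'
from rampf import *
for k in range(4):
    p=get_image("wrist")
    g=p["frame"][160:185,235:280].astype(float).mean((1,2)); 
    row=160+np.argmin(np.diff(g))
    print("heel dark row",row, g.round(0)[5:18])
print("line",[onramp(p,q,0).round(4) for q in ((170,244.5),(346,245))], "heel", onramp(p,(226,172),.006).round(4),onramp(p,(288,172),.006).round(4))
cv2.imwrite("pics/u_wrist.png",p["frame"][:,:,::-1]); print(observe()["time_s"])
E
```

```text
heel dark row 167 [178. 180. 179. 128. 132. 133. 127. 101. 182. 178. 177. 175. 175.]
heel dark row 167 [178. 180. 179. 129. 131. 133. 127. 101. 182. 178. 177. 175. 175.]
heel dark row 167 [178. 180. 179. 128. 132. 133. 127. 101. 183. 177. 177. 175. 175.]
heel dark row 167 [178. 179. 178. 128. 132. 132. 127. 101. 182. 178. 177. 175. 175.]
line [array([-0.0002, -0.051 ]), array([-0.0007,  0.055 ])] heel [-0.0444 -0.0163] [-0.0446  0.0186]
32.25
```

```bash

python3 -m crank '{"slide":[[0,0,0],[0,0,0],[0,0,0],[0.003,0,-0.02],[0.009,0,-0.055],[0.012,0.03,-0.07],[0.015,0.075,-0.07],[0.02,0.12,-0.06]],"roll":[0,0,0,0,0,0,0.05,0.1],"grip":[0.01,0.005,0.005,0.005,0.005,0.005,0.005,0.005]}' 40
python3 st.py .566 .2345 .085; python3 st.py .567 .2345 .0345
python3 - <<'E'
from rampf import *
for n in ("wrist",):
    p=get_image(n); f=p["frame"]
    cv2.imwrite(f"pics/v_{n}.png",f[:,:,::-1])
E
```

```text
time_s: 33.05
position: [0.6118, 0.1627, 0.2007]
tool_rot: [[-0.951, 0.132, 0.279], [0.133, 0.991, -0.013], [-0.278, 0.025, -0.96]]
ft_force: [0.6, -0.2, -0.3]
grip_width: 0.0129
t 33.05 pos [0.6118 0.1627 0.2007] yawY 82.44 z [ 0.2787 -0.013  -0.9603] q [  5.09  25.13  75.93  -2.43  62.9  -76.34] w 0.0129 F [ 0.6 -0.2 -0.3]
tool slide [0.0853 0.0623 0.0974]
t 33.05 pos [0.6118 0.1627 0.2007] yawY 82.44 z [ 0.2787 -0.013  -0.9603] q [  5.09  25.13  75.93  -2.43  62.9  -76.34] w 0.0129 F [ 0.6 -0.2 -0.3]
tool slide [0.0984 0.0612 0.1462]
```

View pics/v_wrist.png

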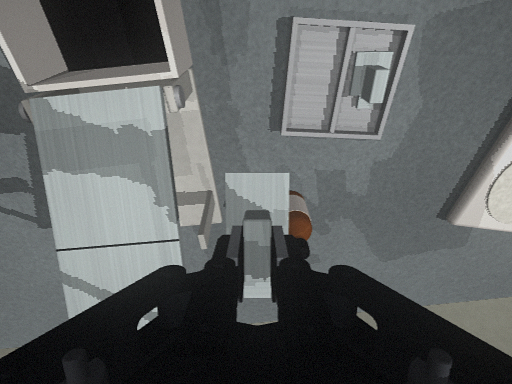

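```bash

python3 -m crank '{"slide":[[0.025,0.02,0.025],[0.05,0.04,0.05],[0.07,0.055,0.075],[0.0853,0.0615,0.0974],[0.092,0.061,0.122],[0.098,0.0605,0.146],[0.098,0.0605,0.146],[0.098,0.0605,0.146]],"roll":[0.05,0.05,0.05,0.05,0.05,0.05,0.05,0.05],"grip":[0.005,0.005,0.005,0.005,0.005,0.005,0.005,0.005]}' 40
python3 st.py .567 .2345 .0335
python3 - <<'E'
from rampf import *
for n in ("wrist",):
    p=get_image(n); f=p["frame"]
    cv2.imwrite(f"pics/w_{n}.png",f[:,:,::-1])
E
```

```text
time_s: 33.9
position: [0.5657, 0.2324, 0.0326]
tool_rot: [[-0.946, 0.176, 0.274], [0.179, 0.984, -0.013], [-0.272, 0.036, -0.962]]
ft_force: [0.0, 0.5, -0.6]
grip_width: 0.0127
t 33.9 pos [0.5657 0.2324 0.0326] yawY 79.87 z [ 0.2737 -0.0133 -0.9617] q [ 13.1   35.33  90.29  -6.8   39.25 -61.78] w 0.0127 F [ 0.   0.5 -0.6]
tool slide [-0.0011  0.0023 -0.0005]
```

View pics/w_wrist.png

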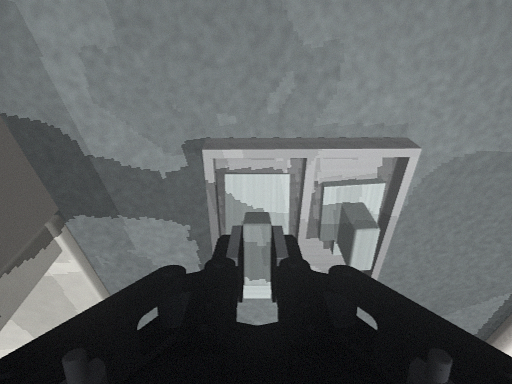

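```bash

python3 -m crank '{"slide":[[0,0.001,0.002],[0,0.0015,0.003],[0,0.0015,0.003],[0,0.0015,0.003],[0,0.0015,0.003],[0,0.0015,0.003],[0,0.0015,-0.025],[0,0.0015,-0.07]],"roll":[0,0,0,0,0,0,0,0],"grip":[0.005,0.005,0.03,0.03,0.03,0.03,0.03,0.03]}' 30
python3 st.py .58 -.20 .13
python3 - <<'E'
from rampf import *
for n in ("wrist",):
    p=get_image(n); f=p["frame"]
    cv2.imwrite(f"pics/x_{n}.png",f[:,:,::-1])
E
```

```text
time_s: 34.75
position: [0.5459, 0.2344, 0.0988]
tool_rot: [[-0.947, 0.177, 0.27], [0.179, 0.984, -0.014], [-0.268, 0.035, -0.963]]
ft_force: [0.7, 0.5, 0.4]
grip_width: 0.03
t 34.75 pos [0.5459 0.2344 0.0988] yawY 79.83 z [ 0.27   -0.0143 -0.9627] q [ 13.81  28.62  89.21  -6.12  47.29 -62.18] w 0.03 F [0.7 0.5 0.4]
tool slide [-0.1186 -0.4202 -0.0146]
```

View pics/x_wrist.png

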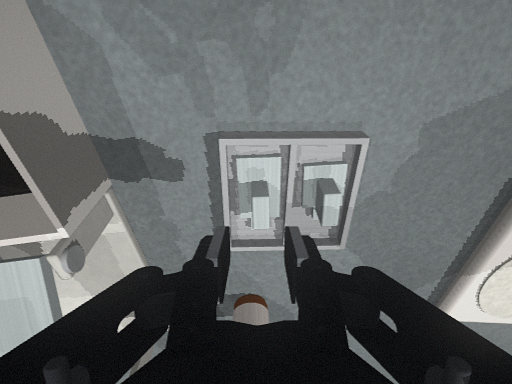

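```bash

python3 -m crank '{"slide":[[0.0,-0.01,-0.045],[-0.01,-0.045,-0.08],[-0.02,-0.093,-0.085],[-0.03,-0.142,-0.085],[-0.045,-0.19,-0.085],[-0.06,-0.237,-0.085],[-0.08,-0.283,-0.085],[-0.1,-0.328,-0.08]],"roll":[0,0,0,0,-0.02,-0.04,-0.04,-0.04],"grip":[0.04,0.04,0.04,0.04,0.04,0.04,0.04,0.04]}' >/dev/null
python3 st.py .6075 -.20 .07
python3 - <<'E'
from wfit import *
p=get_image("wrist"); r=silhouettes("plate_long",p)
for d in r[:4]:
    print(d["confidence"],np.round(d["box"]),p["frame"][d["pixels"]].mean(0).round())
    x,f=wfit(p,d["pixels"],.092,(.6075,-.2),(-.14,)); print(x.round(4),f)
cv2.imwrite("pics/y_wrist.png",p["frame"][:,:,::-1])
E
```

```text
t 35.6 pos [ 0.5619 -0.1069  0.1933] yawY 82.06 z [ 0.2766 -0.0139 -0.9609] q [ -25.45   19.44   86.58    7.11   59.27 -110.15] w 0.0401 F [ 0.4  0.3 -0.1]
tool slide [-0.0223 -0.089   0.1324]
0.68 [180. 172.  42.  71.] [164. 172. 172.]
[ 0.608  -0.202  -0.1482] -0.9616669416427612
0.18 [439. 229. 146. 251.] [174. 182. 181.]
[ 0.6075 -0.2    -0.14  ] -0.0
```

View pics/y_wrist.png

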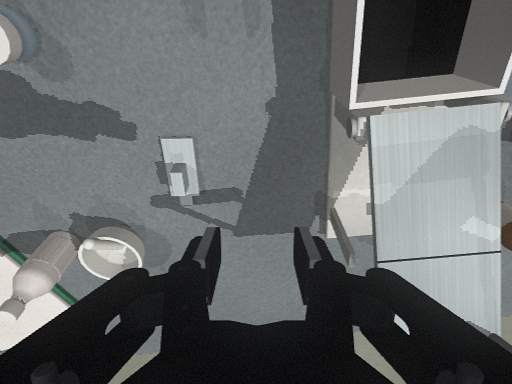

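```bash
python3 st.py .606 -.202 .06; python3 st.py .610 -.202 .0145
```

```text
t 35.7 pos [ 0.5629 -0.1102  0.1922] yawY 81.74 z [ 0.2761 -0.0161 -0.961 ] q [ -25.68   19.66   86.44    7.03   59.19 -110.05] w 0.0401 F [0.8 0.8 1.1]
tool slide [-0.0179 -0.0878  0.1405]
t 35.7 pos [ 0.5629 -0.1102  0.1922] yawY 81.74 z [ 0.2761 -0.0161 -0.961 ] q [ -25.68   19.66   86.44    7.03   59.19 -110.05] w 0.0401 F [0.8 0.8 1.1]
tool slide [-0.0091 -0.0884  0.1853]
```

```bash

python3 -m crank '{"slide":[[-0.006,-0.028,0.038],[-0.012,-0.056,0.076],[-0.018,-0.086,0.11],[-0.013,-0.0884,0.155],[-0.0091,-0.0884,0.185],[-0.0091,-0.0884,0.185],[-0.0091,-0.0884,0.185],[-0.0091,-0.0884,0.185]],"roll":[0,0,0,0,0,0,0,0],"grip":[0.04,0.04,0.04,0.04,0.035,0.02,0.01,0.005]}' 35
python3 st.py .610 -.202 .0145
python3 - <<'E'
from h import *
p=get_image("wrist"); cv2.imwrite("pics/z_wrist.png",p["frame"][:,:,::-1])
E
```

```text
time_s: 36.5
position: [0.6096, -0.1958, 0.0167]
tool_rot: [[-0.951, 0.137, 0.277], [0.139, 0.99, -0.014], [-0.276, 0.025, -0.961]]
ft_force: [0.4, -0.1, -1.2]
grip_width: 0.0133
t 36.5 pos [ 0.6096 -0.1958  0.0167] yawY 82.11 z [ 0.2769 -0.014  -0.9608] q [ -31.51   38.34   87.08   11.69   40.95 -121.34] w 0.0133 F [ 0.4 -0.1 -1.2]
tool slide [-0.0006 -0.0062  0.0023]
```

View pics/z_wrist.png

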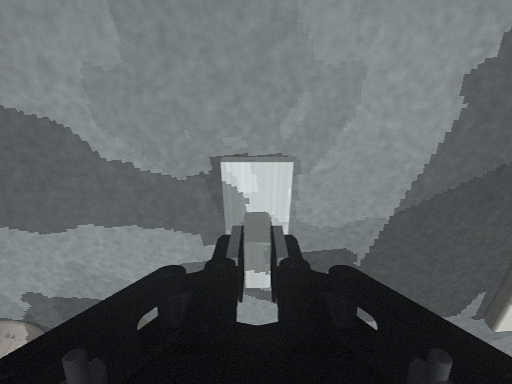

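```bash
python3 st.py .61 -.1958 .11;python3 st.py .60 -.1 .22; python3 st.py .60 .02 .23
```

```text
t 36.55 pos [ 0.6096 -0.1958  0.0167] yawY 82.1 z [ 0.2771 -0.0142 -0.9607] q [ -31.51   38.34   87.09   11.69   40.94 -121.34] w 0.0131 F [ 0.   0.3 -1.2]
tool slide [-0.0262  0.0024 -0.0895]
t 36.55 pos [ 0.6096 -0.1958  0.0167] yawY 82.1 z [ 0.2771 -0.0142 -0.9607] q [ -31.51   38.34   87.09   11.69   40.94 -121.34] w 0.0131 F [ 0.   0.3 -1.2]
tool slide [-0.0337  0.0986 -0.1993]
t 36.55 pos [ 0.6096 -0.1958  0.0167] yawY 82.1 z [ 0.2771 -0.0142 -0.9607] q [ -31.51   38.34   87.09   11.69   40.94 -121.34] w 0.0131 F [ 0.   0.3 -1.2]
tool slide [-0.0198  0.2177 -0.2106]
```

```bash

python3 -m crank '{"slide":[[-0.013,0.001,-0.045],[-0.026,0.003,-0.089],[-0.03,0.03,-0.13],[-0.033,0.06,-0.167],[-0.034,0.09,-0.2],[-0.03,0.137,-0.207],[-0.025,0.184,-0.21],[-0.02,0.218,-0.21]],"roll":[0,0,-0.02,-0.04,-0.07,-0.1,-0.1,-0.1],"grip":[0.005,0.005,0.005,0.005,0.005,0.005,0.005,0.005]}' 35 >/dev/null
python3 st.py .6277 .039 .2025;python3 st.py .6427 .039 .1709
python3 - <<'E'
from h import *
p=get_image("wrist"); cv2.imwrite("pics/aa_wrist.png",p["frame"][:,:,::-1])
E
```

```text
t 37.35 pos [0.5998 0.0227 0.2304] yawY 87.65 z [ 0.2784 -0.013  -0.9604] q [-10.02  20.17  78.83   2.26  64.96 -98.35] w 0.0131 F [ 0.8 -0.6 -1.1]
tool slide [-0.0183  0.0175  0.0343]
t 37.35 pos [0.5998 0.0227 0.2304] yawY 87.65 z [ 0.2784 -0.013  -0.9604] q [-10.02  20.17  78.83   2.26  64.96 -98.35] w 0.0131 F [ 0.8 -0.6 -1.1]
tool slide [-0.0239  0.0182  0.0688]
```

View pics/aa_wrist.png

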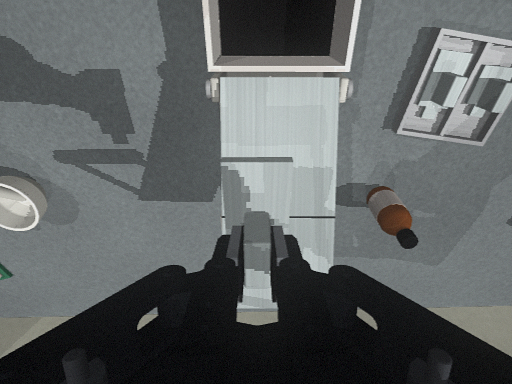

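```bash

python3 -m crank '{"slide":[[-0.009,0.009,0.017],[-0.0183,0.018,0.0343],[-0.021,0.018,0.052],[-0.0239,0.018,0.0688],[-0.0225,0.018,0.0711],[-0.0211,0.018,0.0734],[-0.0197,0.018,0.0757],[-0.0184,0.018,0.0778]],"roll":[0,0,0,0,0,0,0,0],"grip":[0.005,0.005,0.005,0.005,0.005,0.005,0.005,0.005]}' 20
python3 st.py .6367 .039 .1488
python3 -m crank '{"slide":[[0.0012,0,0.002],[0.0024,0,0.004],[0.0036,0,0.006],[0.0036,0,0.006],[0.0036,0,0.006],[0.0036,0,0.006],[0.0036,0,0.006],[0.0036,0,0.006]],"roll":[0,0,0,0,0,0,0,0],"grip":[0.005,0.005,0.005,0.005,0.005,0.005,0.005,0.005]}' 20
python3 st.py .6367 .039 .1488
python3 - <<'E'
from h import *
p=get_image("wrist"); cv2.imwrite("pics/bb_wrist.png",p["frame"][:,:,::-1])
E
```

```text
time_s: 38.2
position: [0.6406, 0.036, 0.1605]
tool_rot: [[-0.959, 0.042, 0.279], [0.04, 0.999, -0.014], [-0.279, -0.002, -0.96]]
ft_force: [-4.6, 0.6, 7.4]
grip_width: 0.0129
t 38.2 pos [0.6406 0.036  0.1605] yawY 87.57 z [ 0.2788 -0.0136 -0.9602] q [ -7.93  27.77  78.58   1.7   57.51 -96.22] w 0.0129 F [-4.6  0.6  7.4]
tool slide [0.0071 0.0029 0.0101]
time_s: 39.0
position: [0.6385, 0.036, 0.1534]
tool_rot: [[-0.96, 0.042, 0.278], [0.04, 0.999, -0.014], [-0.278, -0.002, -0.961]]
ft_force: [-3.3, 0.3, 5.6]
grip_width: 0.0131
t 39.0 pos [0.6385 0.036  0.1534] yawY 87.57 z [ 0.2778 -0.0135 -0.9605] q [ -7.95  28.02  79.44   1.72  56.47 -96.28] w 0.0131 F [-3.3  0.3  5.6]
tool slide [0.0031 0.0029 0.0039]
```

View pics/bb_wrist.png

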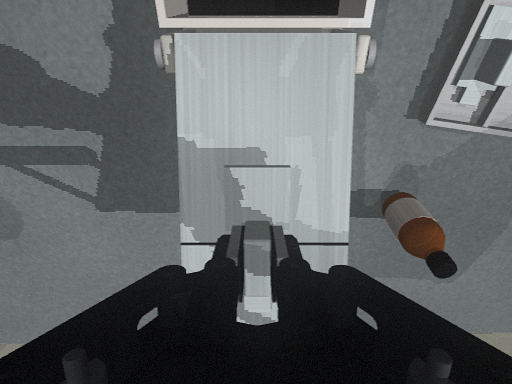

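```bash

python3 -m crank '{"slide":[[0.001,0.001,0.002],[0.002,0.002,0.004],[0.003,0.002,0.0055],[0.003,0.002,0.0055],[0,0.002,0.005],[-0.003,0.002,0.0045],[-0.006,0.002,0.004],[-0.006,0.002,0.004]],"roll":[0,0,0,0,0,0,0,0],"grip":[0.005,0.005,0.005,0.005,0.005,0.005,0.005,0.005]}' 25
python3 st.py .6457 .039 .1531
python3 - <<'E'
from h import *
p=get_image("wrist"); cv2.imwrite("pics/cc_wrist.png",cv2.resize(p["frame"][120:330,130:370],None,fx=3,fy=3)[:,:,::-1])
E
```

```text
time_s: 39.85
position: [0.6455, 0.0378, 0.1513]
tool_rot: [[-0.96, 0.042, 0.278], [0.04, 0.999, -0.013], [-0.278, -0.002, -0.961]]
ft_force: [-3.8, 0.8, 5.1]
grip_width: 0.0131
t 39.85 pos [0.6455 0.0378 0.1513] yawY 87.57 z [ 0.2776 -0.0134 -0.9606] q [ -7.67  28.8   78.4    1.63  56.73 -95.96] w 0.0131 F [-3.8  0.8  5.1]
tool slide [-0.0006  0.0012 -0.0017]
```

View pics/cc_wrist.png

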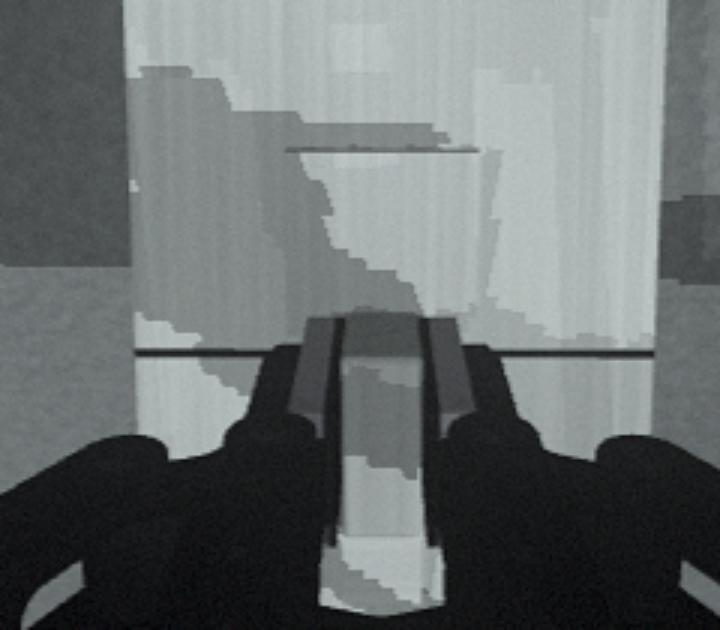

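```bash
python3 - <<'E'
from rampf import *
p=get_image("wrist"); print("line",[onramp(p,q,0).round(4) for q in ((175,237.5),(348,238))], "heel", onramp(p,(225.5,170),.006).round(4),onramp(p,(289,170),.006).round(4))
E
python3 -m crank '{"slide":[[0,0,0],[0,0,0],[0,0,0],[0,0,0],[0,0,0],[0,0,0],[0,0,0],[0,0,0]],"roll":[0,0,0,0,0,0,0,0],"grip":[0.005,0.035,0.035,0.035,0.035,0.035,0.035,0.035]}' 25
python3 - <<'E'
from h import *
p=get_image("wrist"); cv2.imwrite("pics/dd_wrist.png",p["frame"][:,:,::-1])
p=get_image("side"); cv2.imwrite("pics/dd_side.png",cv2.resize(p["frame"][100:250,180:340],None,fx=4,fy=4)[:,:,::-1])
E
```

```text
line [array([-0.0002, -0.0514]), array([0.0004, 0.0542])] heel [-0.0416 -0.0191] [-0.0415  0.0172]
time_s: 40.75
position: [0.6454, 0.038, 0.149]
tool_rot: [[-0.961, 0.042, 0.275], [0.04, 0.999, -0.013], [-0.275, -0.001, -0.961]]
ft_force: [0.6, 0.6, 0.4]
grip_width: 0.0347
```

View pics/dd_wrist.png

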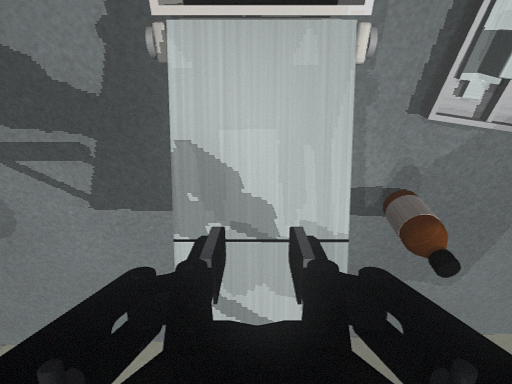

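View pics/dd_side.png

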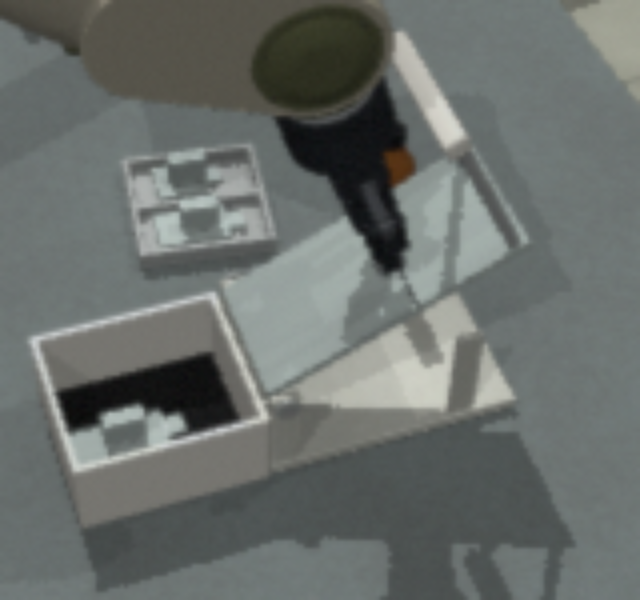

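```bash

python3 -m crank '{"slide":[[0.004,0,-0.03],[0.011,0,-0.07],[0.03,0,-0.11],[0.07,0,-0.13],[0.115,0,-0.13],[0.16,0,-0.13],[0.2,0,-0.13],[0.2,0,-0.13]],"roll":[0,0,0,0,0,0,0,0],"grip":[0.035,0.035,0.035,0.035,0.035,0.035,0.035,0.035]}' >/dev/null
python3 st.py
python3 - <<'E'
from wfit import *
for n in ("top","side"):
    p=get_image(n); fit0.out[n]=(p,None)
    for t,L,c in (("plate_short",.056,(.58,.287)),("plate_medium",.074,(.574,.233))):
        for d in silhouettes(t,p)[:4]:
            if np.hypot(*(onz(p,d["box"][:2],.015)[:2]-c))<.03:
                r=fit([q+[0,0,.005] for q in plate(L)],{n:d["pixels"].astype(np.float32)},c,[-.2]); print(n,t,round(d["confidence"],2),r.x.round(3),round(r.fun,3)); break
    f=p["frame"]; f=f[80:290,150:410] if n=="top" else f[100:250,180:340]
    cv2.imwrite(f"pics/ee_{n}.png",cv2.resize(f,None,fx=3 if n=="top" else 4,fy=3 if n=="top" else 4,interpolation=cv2.INTER_CUBIC)[:600,:800,::-1])
E
```

```text
t 41.65 pos [0.4126 0.0486 0.2174] yawY 87.6 z [ 0.2705 -0.0121 -0.9627] q [ -11.23    2.27  104.82    2.77   57.41 -100.02] w 0.0352 F [0.6 0.2 0.7]
top plate_short 0.52 [ 0.585  0.289 -0.11 ] -0.915
top plate_medium 0.44 [ 0.576  0.235 -0.147] -0.864
side plate_short 0.62 [ 0.583  0.293 -0.357] -0.793
side plate_medium 0.66 [ 0.574  0.238 -0.187] -0.885
```

View pics/ee_top.png

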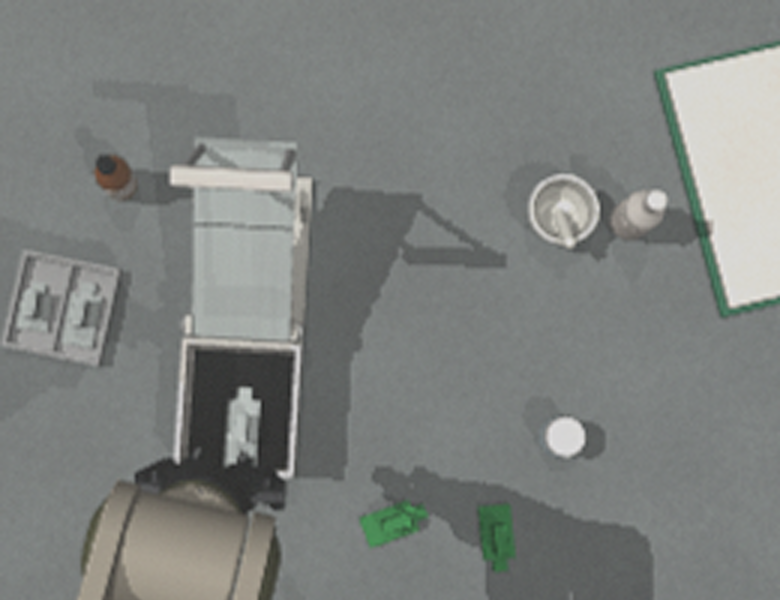

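View pics/ee_side.png

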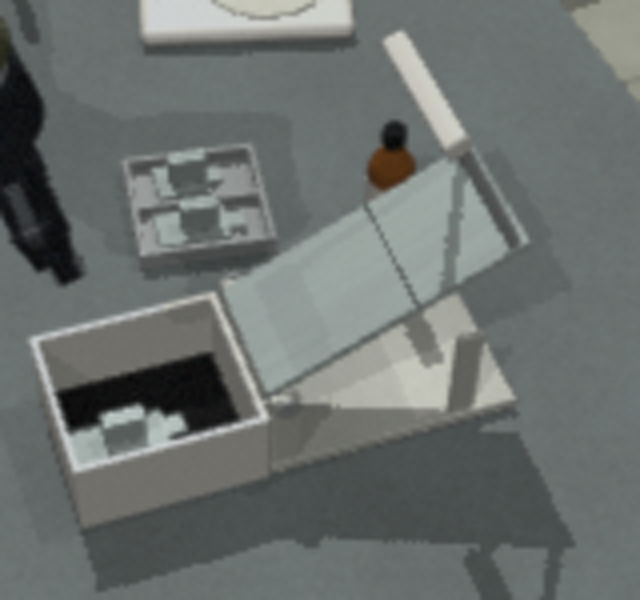

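```bash
python3 -c "
from rig import *
print(close_job())"
```

```text
the job is handed in; nothing more can be done
None
```

All three plates were tested in order (short, medium, long), and the job was handed in at about 42 s of the 72 s allowed.

| Plate | Let go from (centre, relative to start line) | Result | Where it is now |
|---|---|---|---|
| Short | about 12 mm below, then on the line | stuck | lane 1, nose to the far end |
| Medium | about 7 mm below | stuck | lane 0, nose to the far end |
| Long | about 4 mm above | slid at once | catch bin |

**Last checks:** The top and side pictures show the short and medium plates lying flat in their lanes. The long plate is in the bin. The jar, mortar and bottles look unmoved, and the gripper is open and clear of everything.

**What did not go cleanly:**
- **Tool tilt:** the moves offer no tilt, so I leaned the tool about 0.3 rad by commanding poses out of reach. Each plate was then laid flat by pressing it against the ramp.
- **Short plate:** it would not pivot in the grip at first. I loosened the grip for a moment, it slipped about 19 mm downhill, and I dragged it back. In both tests after that it stayed put.
- **Medium plate:** the first grasp brought the last joint right up to its range limit (-165.19 against -165.26). It also caught the end of the rib, so I let go, turned the plate and gripped it again.
- **Disagreeing check:** the final fit of the short plate's yaw differed between cameras: -0.11 rad from the top and -0.36 from the side, which was the poorer fit. The lane itself is at -0.18. The pictures show the plate lying in the lane.

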